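# Load the dead-weight spring tester with staggered slotted weights

### The job

Set up the dead-weight spring tester for a reading: lift the load carrier by its square head and lower it level over the two pillars so that it rests on the spring. Then slide the three slotted weights under the head onto the carrier's stem, flat on one another, the largest first and the smallest on top, with their slots staggered about a third of a turn from one another so that none can slide off. Leave the other things on the bench where they are.

Things in the scene. Friction and masses are not known exactly. Their poses are not given: they have to be found in the camera images.
- tester_axis (a point): The spring tester, fixed: grey base plate 124 x 224 x 20 mm, two steel pillars, a coil spring between. This point: centre of the base plate's upper face, 20 mm above the bench; z up, y from one pillar to the other. Pillars: 14 mm thick at y = -75 and +75 mm, 71 mm tall above this point, last 7 mm tapered to 6 mm. A small scale plate at x = -40, y = 28 mm reaches 68 mm up.
- spring_cap (a point): The round steel cap (50 mm across) on top of the tester's spring, on the tester's axis: centre of its upper face, 71 mm above tester_axis while the spring is free. The load carrier's bar rests on it. It sinks straight down under load.
- spring (a joint): How far the spring cap is pressed down, in m: 0 when free, at most 0.030. It sinks 1 mm for each 0.9 N: about 7 mm under the carrier alone, about 14 mm in all with the three weights.
- carrier_head (a point): The load carrier, about 0.6 kg, on its bosses on the bench: an aluminium crosshead 194 mm long, with a steel stem and square head on top. This point: centre of the head (24 x 24 x 9 mm, sides along x and y), 83.5 mm above the bosses' underside and 63.5 mm above the bar's underside, which goes on the spring cap. z up, y along the crosshead.
- carrier: The same load carrier; origin on its axis at the bosses' underside, axes as carrier_head. The bosses, 44 mm across and 36 mm tall, lie at y = -75 and +75 mm, with 18 mm bores right through for the pillars. Turned half round it fits as well. The bar between them is 46 mm wide, 16 mm thick, its top level with the bosses' tops.
- carrier_seat (a point): The point on the load carrier's axis on top of the bar, at the foot of the stem, 47.5 mm below carrier_head; same axes. The first weight lies here. The stem is 10 mm thick with 43 mm free below the head, so three weights (36 mm) leave 7 mm. The head is wider than the slots: a weight must come in from the side.
- large_center (a point): The large slotted weight: plain steel disc, 66 mm across, 12 mm thick, about 0.30 kg, lying flat, with one slot 16 mm wide from its centre (round end 8 mm past it) out through the rim. This point: the disc's centre, half-way up. x points along the slot to its open mouth, y across it, z up. Take it across the rim, fingers on the y sides, clear of the slot. It goes on first, at the bottom.
- medium_center (a point): The medium slotted weight: plain steel disc, 58 mm across, 12 mm thick, about 0.22 kg, lying flat, with one slot 16 mm wide from its centre (round end 8 mm past it) out through the rim. This point: the disc's centre, half-way up. x points along the slot to its open mouth, y across it, z up. Take it across the rim, fingers on the y sides, clear of the slot. It goes on second.
- small_center (a point): The small slotted weight: plain steel disc, 50 mm across, 12 mm thick, about 0.16 kg, lying flat, with one slot 16 mm wide from its centre (round end 8 mm past it) out through the rim. This point: the disc's centre, half-way up. x points along the slot to its open mouth, y across it, z up. Take it across the rim, fingers on the y sides, clear of the slot. It goes on last, on top.
- large_mouth (a point): The middle of the slot's mouth at the rim of the large weight, 33 mm from its centre.
- large: The large weight itself; origin at the centre of its underside, axes as large_center.
- medium_mouth (a point): The middle of the slot's mouth at the rim of the medium weight, 29 mm from its centre.
- medium: The medium weight itself; origin at the centre of its underside, axes as medium_center.
- small_mouth (a point): The middle of the slot's mouth at the rim of the small weight, 25 mm from its centre.
- small: The small weight itself; origin at the centre of its underside, axes as small_center.
- piston: A bystander: an engine piston, 66 mm across and 54 mm tall, standing on its skirt on the bench; origin at its underside. Leave it alone.
- ratchet: A bystander: a chromed ratchet handle, 187 mm long, lying flat; origin at its underside. Leave it alone.
- pliers: A bystander: slip-joint pliers with red sleeves, 167 mm long, lying flat; origin at its underside. Leave it alone.
- loose_spring: A bystander: a spare valve spring, 28 mm across and 42 mm tall, standing on end; origin at its underside. Leave it alone.
- tape: A bystander: a roll of white cloth tape, 83 mm across and 24 mm tall, lying flat; origin at its underside. Leave it alone.
- plate: A bystander: a round pressure plate, 136 mm across and 12 mm thick, lying flat; origin at its underside. Leave it alone.
Mind the look-alikes: they are no part of the job. Leave any orange look-alike of the large alone.

How it is judged (in metres and radians):
On the way, in this order (a step that is already met when the one before it is completed fails the run):
1. the load carrier is seated level on the spring, both bosses over the pillars (horizontal distance between carrier_seat and tester_axis below 0.005 m and angle between the y axis of carrier_seat and the y axis of tester_axis, either way round below 0.08 rad and angle between carrier_seat's own z axis and vertical below 0.06 rad and z of carrier_seat in the frame of tester_axis below 0.0865 m and value of joint spring above 0.003 m), for 0.2 s.
2. the large weight lies flat on the carrier's bar, round the stem (horizontal distance between carrier_seat and tester_axis below 0.005 m and angle between the y axis of carrier_seat and the y axis of tester_axis, either way round below 0.08 rad and angle between carrier_seat's own z axis and vertical below 0.06 rad and z of carrier_seat in the frame of tester_axis below 0.0865 m and horizontal distance between large_center and carrier_seat below 0.007 m and z of large_center in the frame of carrier_seat between 0.002 and 0.01 m and angle between large_center's own z axis and vertical below 0.08 rad), for 0.2 s.
3. the medium weight lies flat on the large one, round the stem (all of step 2 and horizontal distance between medium_center and carrier_seat below 0.007 m and z of medium_center in the frame of carrier_seat between 0.014 and 0.022 m and angle between medium_center's own z axis and vertical below 0.08 rad), for 0.2 s.
4. the small weight lies flat on the medium one, round the stem, all slots staggered (all of step 3 and horizontal distance between small_center and carrier_seat below 0.007 m and z of small_center in the frame of carrier_seat between 0.026 and 0.034 m and angle between small_center's own z axis and vertical below 0.08 rad and horizontal distance between large_mouth and medium_mouth above 0.026 m and horizontal distance between each of medium_mouth, large_mouth and small_mouth above 0.026 m), for 0.2 s.
At the end, for the whole second after the job is handed in: Carrier on the spring, bosses over the pillars (5 mm, 3 degrees); large, medium, small weight flat on it in that order from below, each within 7 mm of the stem's axis and 4 mm of its height; slot mouths at least 26 mm apart (55 degrees or so); spring down over 10 mm; all at rest (all of step 4 and value of joint spring above 0.01 m and linear speed of each of carrier, large, medium, small below 0.01 m/s); the robot touches nothing.
It fails at once if a bystander was pushed more than 40 mm (distance of any of piston, ratchet, pliers, loose_spring, tape, plate from where it was at the start of the episode above 0.04 m).
It also fails if it takes over 72 s, if anything falls off the work surface, if the arm or the gripper's body presses on something with over 40 N, if the wrist force passes 120 N, or if a joint passes its speed limit or range.

### The arm

A 7-joint arm with a two-finger parallel gripper is mounted at the origin on a cart in front of the work surface, level with it; the furniture and walls round the work are solid. World frame = base frame: x ahead of the robot, y to its left, z up, the work surface at z = 0. Lengths are in m, angles in degrees, forces in N, time in s.
With the tool pointing down it reaches from about 0.425 to 1.025 m from the base axis. Payload 3.6 kg.
Tool frame: the origin (TCP) lies at the very end of the fingers, on their centre line; the grasp point (between the pads) lies 19 mm behind it; x points along the fingers, y is the direction in which the jaws open and shut, and the axes are right-handed (so a half turn about x gives the same grasp; the last joint's range is limited). The gripper opens to 85 mm and grips with 20 to 120 N. Pads are 22 mm wide; open, the fingers measure 114 mm over their backs; the gripper's body (76 mm by 85 mm) begins 54 mm behind the grasp point. The pads swing forward as they close: fully open they stand 13 mm farther back than shut.
Start: joints at [-71.878, 33.873, 2.773, 92.16, -1.908, 54.013, -1.931], TCP at [0.289, 0.665, 0.194] pointing down, gripper open.
Joint ranges: [-153.93, 153.93], [-27.13, 128.08], [-72.61, 78.16], [10.71, 143.7], [-87.88, 267.88], [4.46, 118.87], [-176.78, 176.78]. Speed limits (degrees/s): [147.25, 147.25, 180, 180, 180, 180, 180].

### API

Orientations are given as a 3x3 rotation matrix whose columns are the frame's x, y, z axes.
In Python, from bench import env, camera, hand_in gives the robot as it stands. The module is installed in compiled form; this text tells all that it offers.
- The arm moves only by the tool arm_command, never from a script. Its argument "deltas" is a list that holds one entry, the list of rows, each a list of 7 numbers: the turn, a rotation vector about the tool's x, y, z in degrees, then the shift along the tool's x, y, z in mm, then the finger opening in mm, from 0 to 85.4. A call has 1 to 20 rows; each row shifts and turns the pose as measured when the row begins, along the tool's axes as they then stand; what a row does not reach is not made up. A row lasts 1/10 s, in which the tool goes at most 50 mm and 8.59 degrees, less where a joint would pass 70% of its speed; a pose out of reach is approached as far as the arm can. A call with a gripper value outside its range is refused whole. The fingers move at their own pace and stop on an object; the grip force is fixed at half the most. Time passes only in rows, so rows that do not move let the fingers close. It gives the time, the measured TCP pose, the force and the opening at its end, in the units of the state.
- env.observe(): the state, without advancing time (a new reading comes with each control period).
- camera(name): name is "side" or "top"; returns a dict with "img" (400x640x3 uint8, blue, green, red), "range_z" (400x640 float32, m along the optical axis (not along the pixel's ray), 0 where there is no reading), "fx", "fy", "cx", "cy" (pixels), "rvec" (rotation vector, rad) and "tvec" (3), from world to camera coordinates, as OpenCV has them. Camera axes: x right, y down, z forward; pixel columns grow to the right and rows downward; lengths in m; the calibration is good to about 2 mm. A picture is of the moment at which its call begins.
- hand_in(): hands the job in, once; it reports no verdict.
The state is a dict: "time_s": time; "joint_positions": joint angles; "dq": joint speeds; "joint_efforts": joint torques, N m; "tcp_pos": TCP position; "ee_rot": TCP orientation; "force": force on the tool from outside, world axes, zero at the start; "torque": the same for the moment, N m; "grip_width": finger opening in m.
Only numpy, scipy, OpenCV 4.12 (cv2) and the standard library are available. Lean on these libraries where they do the work, as an engineer would, in place of code of your own. Each camera call takes 0.05 s, during which the arm holds its last target.

## Working session

There is one attempt and no reset: what is moved stays moved. The work goes in short steps, Python scripts to look and compute and a tool call to move; the robot and the scene stay as the last step left them, time stands still between calls to the robot, and variables do not carry over. Pictures are saved under pics/ and viewed, and the job is handed in when it is done.

Besides the shell and the picture viewer there is one more tool, called after "Request:" as name(argument=value, ...) on one line, values as JSON. arm_command: Moves the arm, as the interface text tells. Its arguments: {"type":"object","properties":{"deltas":{"type":"array"}},"required":["deltas"]}

```bash
mkdir -p pics; ls; python3 - <<'E'
from bench import env,camera
import cv2,pprint
s=env.observe();pprint.pprint(s)
for n in("side","top"):
    c=camera(n);cv2.imwrite(f"pics/{n}0.png",c["img"])
    print(n,{k:c[k] for k in("fx","fy","cx","cy","rvec","tvec")})
E
```

```text
pics
{'dq': array([-0.02449727, -0.07670152, -0.04457922, -0.08922122,  0.06748063,
       -0.03252985, -0.03410309]),
 'ee_rot': array([[-7.68829611e-04,  3.98333074e-01,  9.17240520e-01],
       [-2.11089663e-03,  9.17238101e-01, -3.98333793e-01],
       [-9.99997477e-01, -2.24245074e-03,  1.35640134e-04]]),
 'force': array([-0.57824307, -0.02259206,  0.631837  ]),
 'grip_width': 0.08538512506462843,
 'joint_efforts': array([-1.25568833e-03, -5.48671854e+01,  1.54631440e+00, -1.98120779e+01,
        9.35636053e-03,  8.61597131e-03,  1.09852309e-06]),
 'joint_positions': array([-71.87834561,  33.92483147,   2.76678385,  92.23672824,
        -1.90684114,  54.01323393,  -1.93186477]),
 'tcp_pos': array([0.28847832, 0.66413408, 0.19244997]),
 'time_s': 0.0,
 'torque': array([0.00321871, 0.00089838, 0.0218036 ])}
side {'fx': 445.9367281816653, 'fy': 445.9367281816653, 'cx': 310.0420748545918, 'cy': 194.8951987935361, 'rvec': array([ 2.14734585, -0.28139153,  0.12808152]), 'tvec': array([-0.52388011,  0.09421412,  1.39790568])}
top {'fx': 489.49932648778935, 'fy': 489.49932648778935, 'cx': 317.2399655024595, 'cy': 201.5193789806923, 'rvec': array([ 2.06111446, -2.16138318,  0.22555344]), 'tvec': array([-0.09526441,  0.51745879,  1.80037757])}
```

View pics/side0.png

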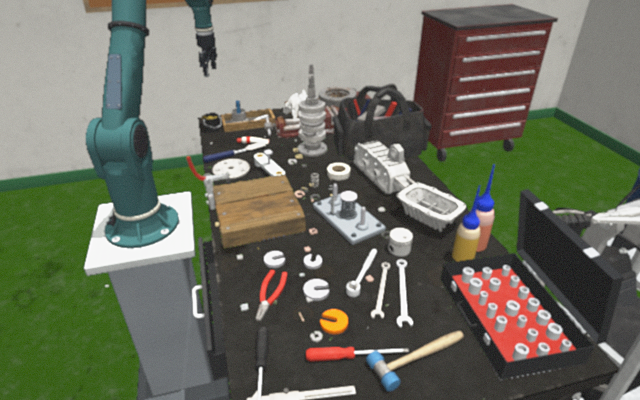

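View pics/top0.png

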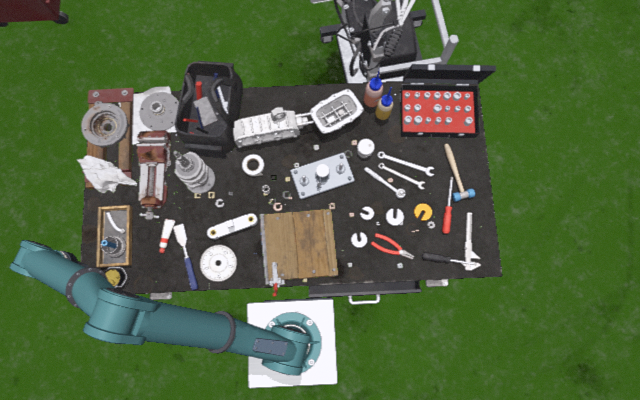

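```bash
cat > h.py <<'E'
import numpy as np,cv2
from bench import env,camera
def P(c):
    R,_=cv2.Rodrigues(c["rvec"]);K=np.array([[c["fx"],0,c["cx"]],[0,c["fy"],c["cy"]],[0,0,1.]])
    return K,R,np.asarray(c["tvec"]).reshape(3)
def proj(c,X):
    K,R,t=P(c);p=(np.asarray(X,float).reshape(-1,3)@R.T+t)@K.T
    return p[:,:2]/p[:,2:]
def cloud(c):
    K,R,t=P(c);v,u=np.mgrid[0:400,0:640];z=c["range_z"]
    d=np.stack([(u-c["cx"])/c["fx"]*z,(v-c["cy"])/c["fy"]*z,z],-1)
    w=(d-t)@R; w[z<=0]=np.nan
    return w
def onplane(c,uv,h):
    K,R,t=P(c);uv=np.asarray(uv,float).reshape(-1,2)
    d=np.c_[(uv-[c["cx"],c["cy"]])/c["fx"],np.ones(len(uv))]@R
    o=-R.T@t
    return o+d*((h-o[2])/d[:,2])[:,None]
def ortho(c,x0,x1,y0,y1,h,s=1000):
    # image: up = +x, left = +y ; s px per m
    H=int((x1-x0)*s);W=int((y1-y0)*s)
    r,q=np.mgrid[0:H,0:W]
    X=np.stack([x1-(r+.5)/s,y1-(q+.5)/s,np.full(r.shape,h)],-1)
    m=proj(c,X).reshape(H,W,2).astype(np.float32)
    return cv2.remap(c["img"],m[...,0],m[...,1],cv2.INTER_CUBIC)
E
python3 - <<'E'
from h import *
for n,(u0,u1,v0,v1) in dict(side=(190,430,140,340),top=(190,430,140,290)).items():
    c=camera(n);cv2.imwrite(f"pics/{n}_crop.png",cv2.resize(c["img"][v0:v1,u0:u1],None,fx=3.3,fy=3,interpolation=3))
    w=cloud(c)
    print(n,np.nanmedian(w[v0:v1,u0:u1,2]))
c=camera("top");w=cloud(c)
for uv in [(232,226),(218,263),(322,172),(305,183),(340,168),(367,213),(394,216),(359,240),(423,212),(366,148),(252,165)]:
    print(uv,np.round(w[uv[1],uv[0]],4))
np.savez("w0.npz",w=w)
E
```

```text
side 0.0022756538080357823
top 0.002779976345472757
(232, 226) [0.4351 0.2053 0.047 ]
(218, 263) [0.3027 0.2672 0.0048]
(322, 172) [ 0.6159 -0.1426  0.0953]
(305, 183) [ 0.5926 -0.0761  0.0318]
(340, 168) [ 0.6388 -0.2131  0.0581]
(367, 213) [ 0.4679 -0.3102  0.007 ]
(394, 216) [ 0.4507 -0.413   0.01  ]
(359, 240) [ 0.3658 -0.2733 -0.0024]
(423, 212) [ 0.4632 -0.5289 -0.0021]
(366, 148) [ 0.7122 -0.3175  0.0641]
(252, 165) [0.681 0.13  0.011]
```

```bash
ls pics
```

```text
side0.png
side_crop.png
top0.png
top_crop.png
```

View pics/side_crop.png

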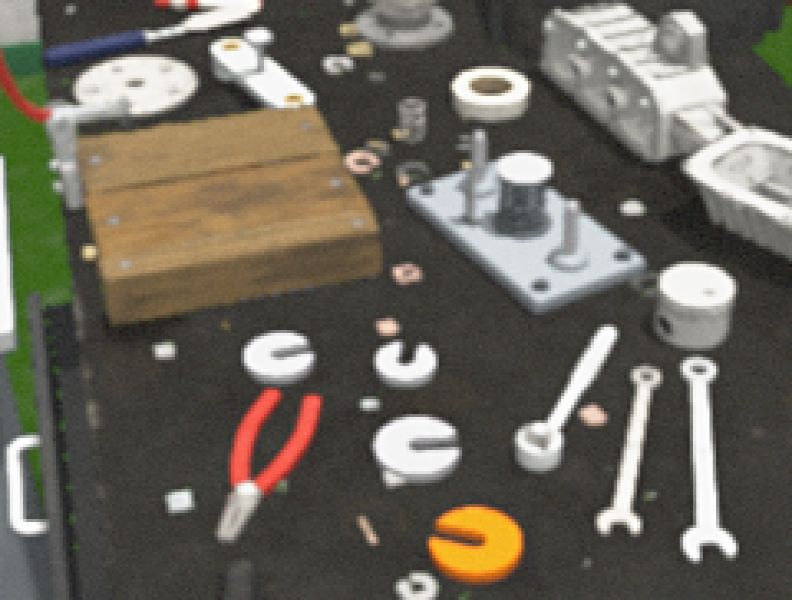

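View pics/top_crop.png

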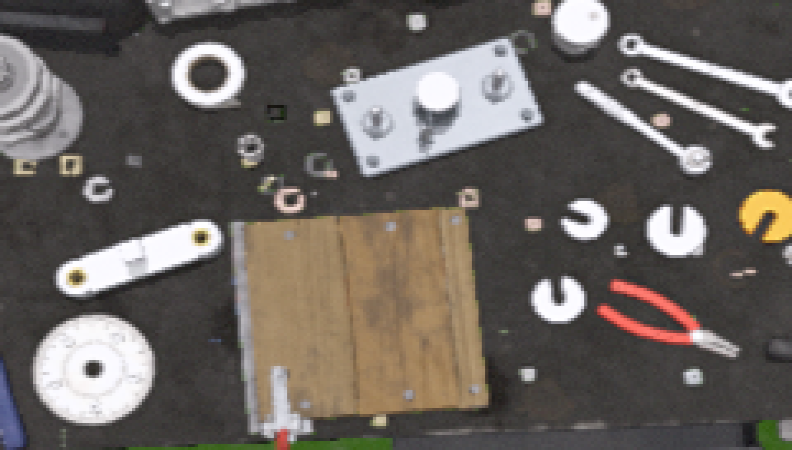

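```bash
python3 - <<'E'
from h import *
c=camera("top");d=camera("side")
def save(n,*a):
    cv2.imwrite("pics/"+n,np.hstack([ortho(x,*a) for x in (c,d)]))
save("o_t20.png",.48,.76,-.29,.01,.020,1333)
save("o_t91.png",.48,.76,-.29,.01,.091,1333)
save("o_c36.png",.35,.53,.10,.32,.036,1800)
save("o_w.png",.31,.53,-.46,-.22,.012,1650)
E
```

```text
(no output)
```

View pics/o_t20.png

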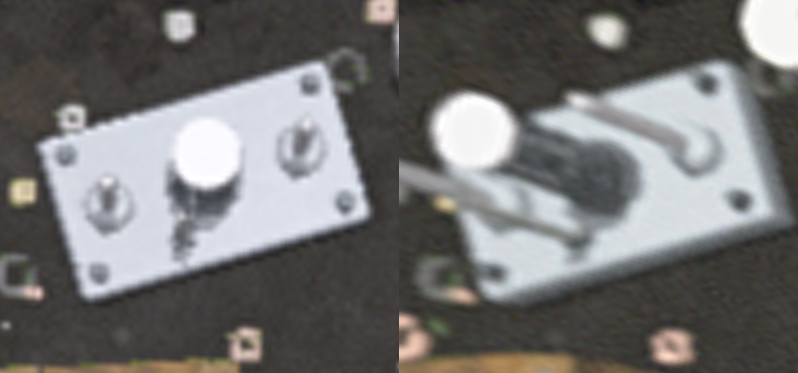

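View pics/o_t91.png

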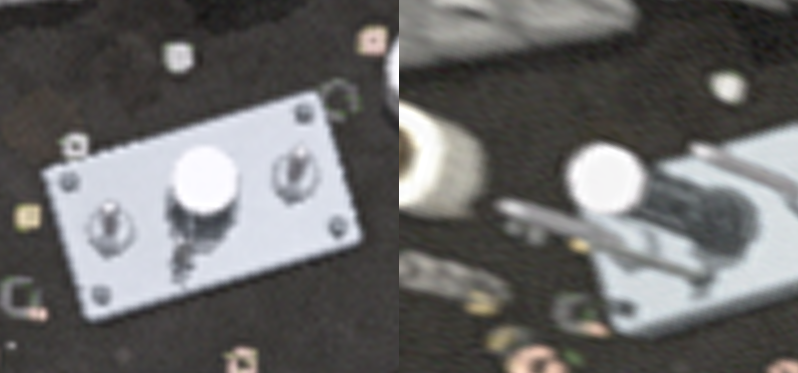

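View pics/o_c36.png

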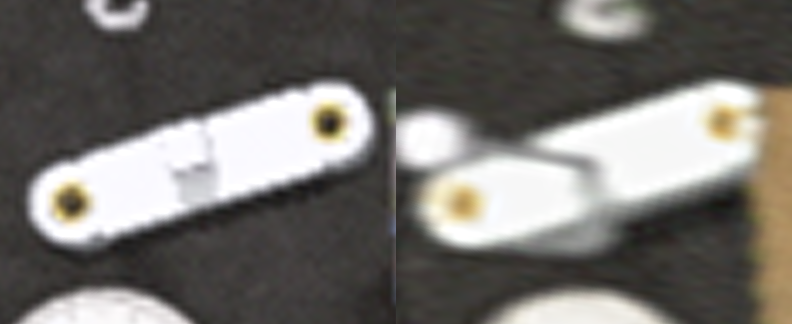

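View pics/o_w.png

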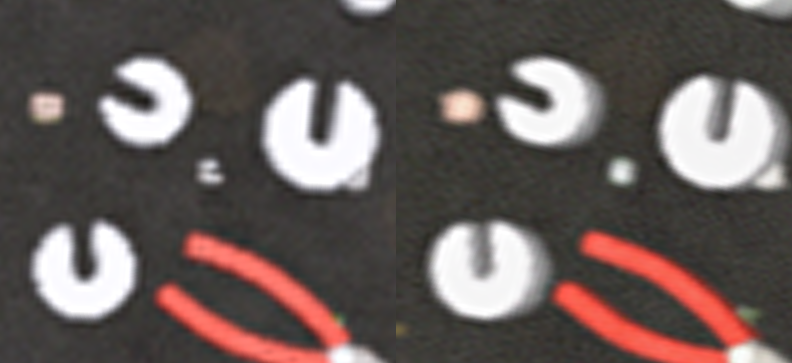

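```bash
cat >> h.py <<'E'
from scipy.optimize import minimize
S=1000
def disc_t(R):
    def f(a,b):  # local coords
        m=(np.hypot(a,b)<R)
        slot=((np.abs(b)<.008)&(a>0))|(np.hypot(a,b)<.008)
        return (m&~slot).astype(float)
    return f
def circ_t(R):
    return lambda a,b:(np.hypot(a,b)<R).astype(float)
def rect_t(A,B):
    return lambda a,b:((abs(a)<A/2)&(abs(b)<B/2)).astype(float)
def carr_t(a,b):
    m=((abs(a)<.023)&(abs(b)<.075))|(np.hypot(a,abs(b)-.075)<.022)
    m&=~(np.hypot(a,abs(b)-.075)<.009)
    return m.astype(float)
def fit(c,f,p0,h,half,hi=1.,blur=2.0,mask=None,sym=1):
    x0,y0=p0[0],p0[1]
    g=cv2.cvtColor(ortho(c,x0-half,x0+half,y0-half,y0+half,h,S),cv2.COLOR_BGR2GRAY).astype(float)
    n=g.shape[0];r,q=np.mgrid[0:n,0:n]
    X=x0+half-(r+.5)/S;Y=y0+half-(q+.5)/S
    def cost(p):
        ct,st=np.cos(p[2]),np.sin(p[2]);dx,dy=X-p[0],Y-p[1]
        T=cv2.GaussianBlur(f(ct*dx+st*dy,-st*dx+ct*dy),(0,0),blur)
        w=np.ones_like(T) if mask is None else mask(ct*dx+st*dy,-st*dx+ct*dy).astype(float)
        a=T-(w*T).sum()/w.sum();b=g-(w*g).sum()/w.sum()
        return -(w*a*b).sum()/np.sqrt((w*a*a).sum()*(w*b*b).sum())
    best=None
    for sc in (.006,.002):
        sx=np.array(p0,float) if best is None else best.x
        sim=np.array([sx,sx+[sc,0,0],sx+[0,sc,0],sx+[0,0,.15*sc/.006]])
        best=minimize(cost,sx,method="Nelder-Mead",options=dict(initial_simplex=sim,xatol=2e-5,fatol=1e-6))
    return best.x,best.fun
E
python3 - <<'E'
from h import *
c=camera("top");d=camera("side")
for x in(c,d):
    K,R,t=P(x);print("cam",-R.T@t)
    for n,R_,p0 in (("L",.033,(.446,-.412,0)),("M",.029,(.366,-.271,0)),("S",.025,(.468,-.308,1.2))):
        p,q=fit(x,disc_t(R_),p0,.012,.045,blur=3)
        print(n,np.round(p[:2],4),np.degrees(p[2]).round(1),round(q,3))
    p,q=fit(x,circ_t(.025),(.625,-.145,0),.091,.04,blur=3);print("cap",np.round(p,4),round(q,3))
    p,q=fit(x,rect_t(.124,.224),(.615,-.145,np.radians(17)),.020,.15,blur=3,mask=lambda a,b:(abs(a)>.04)|(abs(b)>.095));print("base",np.round(p,4),np.degrees(p[2]),round(q,3))
    p,q=fit(x,carr_t,(.44,.205,np.radians(17)),.036,.12,blur=3,mask=lambda a,b:(abs(a)<.04)&(abs(b)<.115)&(abs(b)>.03));print("carr",np.round(p,4),np.degrees(p[2]),round(q,3))
    p,q=fit(x,rect_t(.024,.024),(.44,.205,np.radians(17)),.088,.03,blur=3);print("head",np.round(p,4),np.degrees(p[2]),round(q,3))
w=np.load("w0.npz")["w"]
for uv in ((300,240),(325,220),(280,260)): print(w[uv[1],uv[0]])
m=(w[...,0]>.2)&(w[...,0]<.5)&(w[...,1]>-.15)&(w[...,1]<.12)&(w[...,2]>.03);print("board",np.nanmin(w[m],0),np.nanmax(w[m],0),np.nanmedian(w[m],0))
E
```

```text
cam [ 0.12575749 -0.10551186  1.86848886]
L [ 0.4492 -0.4147] -6.1 -0.977
M [ 0.3668 -0.2714] 4.7 -0.985
S [ 0.4681 -0.309 ] 65.0 -0.972
cap [ 0.629  -0.144   0.0616] -0.563
base [ 0.6253 -0.1437  0.2808] 16.09134663138515 -0.871Traceback (most recent call last):
  File "<stdin>", line 10, in <module>
  File "h.py", line 57, in fit
    best=minimize(cost,sx,method="Nelder-Mead",options=dict(initial_simplex=sim,xatol=2e-5,fatol=1e-6))
    res = _minimize_neldermead(fun, x0, args, callback, bounds=bounds,
                               **options)
    fsim[k] = func(sim[k])
              ~~~~^^^^^^^^
    fx = function(np.copy(x), *(wrapper_args + args))
  File "h.py", line 51, in cost
    a=T-(w*T).sum()/w.sum();b=g-(w*g).sum()/w.sum()
                                 ~^~
ValueError: operands could not be broadcast together with shapes (240,240) (240,239)
```

```bash
sed -i 's/H=int((x1-x0)\*s);W=int((y1-y0)\*s)/H=round((x1-x0)*s);W=round((y1-y0)*s)/; s/def fit(c,f,p0,h,half,hi=1.,/def fit(c,f,p0,h,half,lo=0,/; s/\.astype(float)$/&/' h.py
sed -i 's/    n=g.shape\[0\];/    g=np.maximum(g,lo);n=g.shape[0];/' h.py
python3 - <<'E'
from h import *
c=camera("top");d=camera("side")
for x in(c,d):
    K,R,t=P(x);print("cam",-R.T@t)
    for n,R_,p0 in (("L",.033,(.446,-.412,0)),("M",.029,(.366,-.271,0)),("S",.025,(.468,-.308,1.2))):
        p,q=fit(x,disc_t(R_),p0,.012,.045,blur=3)
        print(n,np.round(p[:2],4),np.degrees(p[2]).round(1),round(q,3))
    p,q=fit(x,circ_t(.025),(.625,-.145,0),.091,.04,lo=215,blur=3);print("cap",np.round(p,4),round(q,3))
    p,q=fit(x,rect_t(.124,.224),(.615,-.145,np.radians(17)),.020,.15,blur=3,mask=lambda a,b:(abs(a)>.04)|(abs(b)>.095));print("base",np.round(p,4),np.degrees(p[2]),round(q,3))
    p,q=fit(x,carr_t,(.44,.205,np.radians(17)),.036,.12,blur=3,mask=lambda a,b:(abs(a)<.04)&(abs(b)<.115)&(abs(b)>.03));print("carr",np.round(p,4),np.degrees(p[2]),round(q,3))
    p,q=fit(x,rect_t(.024,.024),(.44,.205,np.radians(17)),.088,.03,blur=3);print("head",np.round(p,4),np.degrees(p[2]),round(q,3))
w=np.load("w0.npz")["w"]
m=(w[...,0]>.2)&(w[...,0]<.5)&(w[...,1]>-.15)&(w[...,1]<.12)&(w[...,2]>.03);print("board",np.nanmin(w[m],0),np.nanmax(w[m],0),np.nanmedian(w[m],0))
E
```

```text
cam [ 0.12575749 -0.10551186  1.86848886]
L [ 0.449  -0.4146] -6.1 -0.978
M [ 0.3668 -0.2714] 4.7 -0.985
S [ 0.4682 -0.3088] 65.3 -0.97
cap [ 0.627  -0.1435  0.0186] -0.955
base [ 0.6253 -0.1438  0.2808] 16.090260766670806 -0.871
carr [0.4391 0.2089 0.3017] 17.285825162738657 -0.971
head [ 0.427   0.2215 -0.0248] -1.418933987628271 -0.368
cam [ 0.24406074 -1.20634044  0.85008473]
L [ 0.4502 -0.4158] -8.1 -0.926
M [ 0.3675 -0.2731] 4.8 -0.938
S [ 0.4683 -0.3103] 65.2 -0.93
cap [ 0.6255 -0.1449  0.0428] -0.963
base [ 0.6263 -0.1461  0.248 ] 14.209822049894484 -0.668
carr [0.4368 0.2092 0.322 ] 18.448054356705885 -0.862
head [0.4385 0.2056 0.1222] 7.002246088180895 -0.664
board [ 0.20134732 -0.14997233  0.03001615] [0.4832881  0.11993334 0.12849185] [ 0.3501406 -0.0260151  0.0594854]
```

```bash
sed -i 's/g=np.maximum(g,lo)/g=np.clip(g,lo,hi)/; s/lo=0,/lo=0,hi=255,/' h.py
python3 - <<'E'
from h import *
c=camera("top");d=camera("side")
for x in(c,d):
  for sgn in (0,1,2):
    mk=[lambda a,b:(abs(a)<.072)&(abs(b)<.122)&((abs(a)>.045)|(abs(b)>.1)),lambda a,b:(a>.045)&(abs(a)<.072)&(abs(b)<.122),lambda a,b:(a<-.045)&(abs(a)<.072)&(abs(b)<.122)][sgn]
    p,q=fit(x,rect_t(.124,.224),(.625,-.145,np.radians(17)),.020,.15,lo=70,hi=170,blur=2.5,mask=mk);print("base",np.round(p,4),np.degrees(p[2]),round(q,3))
# bore dark blobs of the carrier
g=cv2.cvtColor(ortho(c,.35,.53,.10,.32,.036,4000),cv2.COLOR_BGR2GRAY)
for p in ((.417,.279),(.461,.137)):
  f=lambda a,b:1-(np.hypot(a,b)<.009).astype(float)
  print("bore",fit(c,f,(*p,0),.036,.014,blur=2.5))
g=ortho(c,.395,.485,.16,.26,.088,6000);cv2.imwrite("pics/head.png",g)
g=ortho(d,.395,.485,.16,.26,.088,6000);cv2.imwrite("pics/head_s.png",g)
E
```

```text
base [ 0.6251 -0.1436  0.2848] 16.317784735123137 -0.955
base [ 0.6256 -0.1433  0.2835] 16.24522903231263 -0.928
base [ 0.6244 -0.1439  0.284 ] 16.270629618406208 -0.98
base [ 0.6246 -0.1481  0.2873] 16.463841183536243 -0.756
base [ 0.6261 -0.1417  0.2731] 15.649855315175682 -0.665
base [ 0.623  -0.15    0.2856] 16.364407714844724 -0.964
bore (array([0.41686257, 0.27990518, 0.04324619]), np.float64(-0.9877265035522359))
bore (array([0.46161033, 0.13702963, 0.02935506]), np.float64(-0.9818529520969169))
```

View pics/head.png

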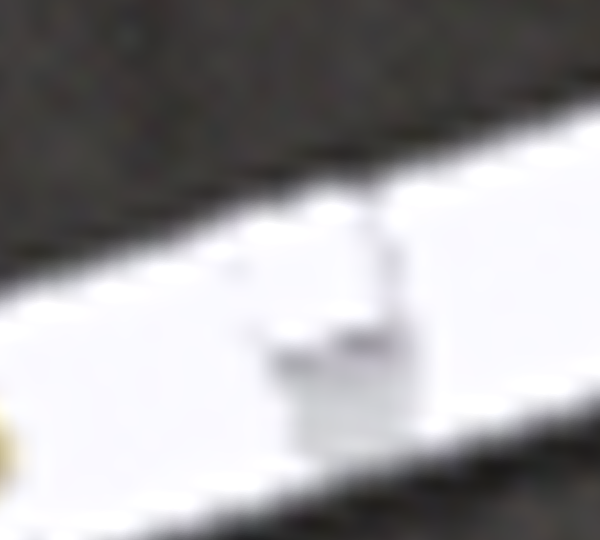

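View pics/head_s.png

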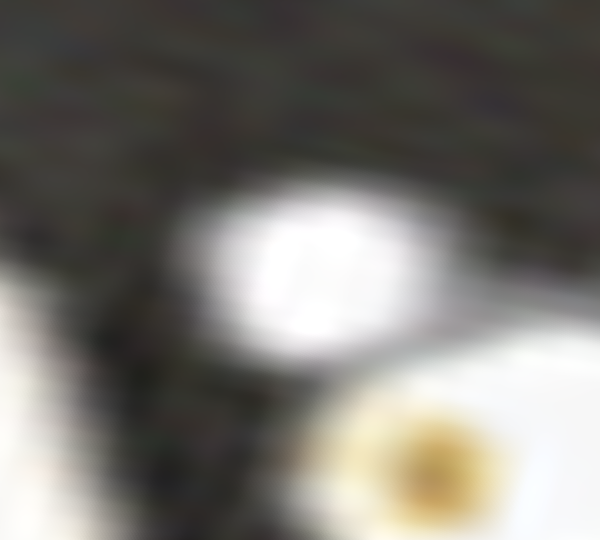

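```bash
python3 - <<'E'
from h import *
w=cloud(camera("side")); w2=cloud(camera("top"))
w=np.vstack([w.reshape(-1,3),w2.reshape(-1,3)])
w=w[(w[:,2]<.5)&(w[:,2]>-.05)&~np.isnan(w[:,0])]
xs=np.arange(.9,.2,-.05);ys=np.arange(.75,-.55,-.05)
print("      "+" ".join(f"{y:4.2f}"[-4:] for y in ys))
for x in xs:
    print(f"{x:.2f} ",end="")
    for y in ys:
        m=(abs(w[:,0]-x)<.025)&(abs(w[:,1]-y)<.025)
        print(f"{(np.percentile(w[m,2],97)*1000 if m.sum()>3 else -1):5.0f}",end="")
    print()
E
```

```text
0.75 0.70 0.65 0.60 0.55 0.50 0.45 0.40 0.35 0.30 0.25 0.20 0.15 0.10 0.05 0.00 0.05 0.10 0.15 0.20 0.25 0.30 0.35 0.40 0.45 0.50
0.90    91   93   93   88   23   54   20  175  241  245  267  257  125   10   11    8   54   74   76   74   60   74  162  224   95   42
0.85    93   67   90   91   54   18   17  182  241  202  259  248  101  103  145  150   90   75   74   48   73   73   34  154   90   48
0.80    93   91   92   87   85   85   85  184  186  195  148  213  102  105  104  102   92   71   76   74   74    7    6    6   62   54
0.75    55   89   89   46   88   88   82  178  179  175  167  156   94   93   10    7    8    8    8    8    9   59   56    7   15   57
0.70    74   73   69   45   75   78   73    5  201  197  120    7   29   30    8    8    8   19   25   28   25   58   56   11    9    7
0.65    79   84   84   83   49   55   45  199  343  238    8    7   30   28   10   11   29   87   95   88   31   15   16   10   10    9
0.60    47   60   64   56   49   53   42  195  226  203    7    8    7   41   38    7   89   89   94   26   27    7   19   15    9    9
0.55     9   40   
[... 233 characters left out ...]
   11   11   13   14
0.45     9   39   22   39    8   10   22   22    9   39   42   91   43   64   68   68   66   67   66    8    9   16   13   18   16   16
0.40     9   66  116   59    7   23   28   21    7   41   41   38    9   63   68   69   67   67   67   45   14   14   14   13    9    8
0.35     9   68   69   39    8   21   21   17   11   16   16   12    8   59   68   69   68   65   67   56   15   16   15   15    9    6
0.30    11  340  491  401    8    7    7   22   22   17   16   15    9   58  119   70   66   64   69   59    7    6   12   14   14   26
0.25    -1   65  491  345    8    9    8   10   26   13   16   11    9   44  118   87   65   67   67   61    8    6    7    8    7    5
```

```bash
cat >> h.py <<'E'
def todo(xyz,jaw_deg,s=None):
    """remaining turn (deg about tool x, done first), shift (tool axes after the turn, mm), tilt"""
    s=s or env.observe();R=np.array(s["ee_rot"]);p=np.array(s["tcp_pos"])
    a=np.degrees(np.arctan2(R[1,1],R[0,1]))
    d=(jaw_deg-a+90)%180-90
    y=np.array([np.cos(np.radians(a+d)),np.sin(np.radians(a+d)),0]);x=np.array([0,0,-1.]);z=np.cross(x,y)
    e=np.array(xyz)-p
    # tilt error in tool axes
    Rt=np.c_[x,y,z]; rv=np.degrees(cv2.Rodrigues(R.T@Rt)[0].ravel())
    print("t",round(s["time_s"],2),"tcp",np.round(p*1000,1),"jaw",round(a,2),"j",np.round(s["joint_positions"],0),"F",np.round(s["force"],1),"w",round(s["grip_width"]*1000,1))
    print("turn rv",np.round(rv,2),"shift",np.round(np.array([x@e,y@e,z@e])*1000,1))
E
python3 -c "
from h import *
todo((.4395,.208,.12),107.35)"
```

```text
t 0.75 tcp [288.9 665.  193.7] jaw 66.52 j [-72.  34.   3.  92.  -2.  54.  -2.] F [0.2 0.6 0.6] w 85.4
turn rv [-40.83   0.    -0.  ] shift [  73.7 -481.1    7.5]
```

Request:
arm_command(deltas=[[[-8.2,0,0,0,0,0,50],[-8.2,0,0,0,0,0,50],[-8.2,0,0,0,0,0,50],[-8.2,0,0,0,0,0,50],[-8.0,0,0,0,0,0,50],[0,0,0,0,-45,0,50],[0,0,0,0,-45,0,50],[0,0,0,0,-45,0,50],[0,0,0,0,-45,0,50],[0,0,0,0,-45,0,50],[0,0,0,0,-45,0,50],[0,0,0,0,-45,0,50],[0,0,0,0,-45,0,50],[0,0,0,0,-45,0,50]]])

```text
time_s: 2.15
tcp_pos: [0.4237, 0.2797, 0.1922]
ee_rot: [[0.002, -0.339, 0.941], [0.012, 0.941, 0.339], [-1.0, 0.01, 0.006]]
force: [1.6, 0.1, -0.3]
grip_width: 0.05
```

```bash
python3 -c "
from h import *
todo((.4395,.208,.12),107.35)"
```

```text
t 2.15 tcp [423.7 279.7 192.2] jaw 109.83 j [-32.  18.  -8. 120.   3.  41.  68.] F [ 1.6  0.1 -0.3] w 50.0
turn rv [ 2.48  0.34 -0.6 ] shift [ 72.2 -73.1  -6.3]
```

Request:
arm_command(deltas=[[[2.5,0.3,-0.6,20,-36,-3,50],[0,0,0,20,-36,-3,50],[0,0,0,18,0,0,50],[0,0,0,13,0,0,50],[0,0,0,0,0,0,50]]])

```text
time_s: 2.65
tcp_pos: [0.4471, 0.1972, 0.1213]
ee_rot: [[0.008, -0.279, 0.96], [-0.002, 0.96, 0.279], [-1.0, -0.004, 0.007]]
force: [0.1, 0.0, 0.9]
grip_width: 0.05
```

```bash
python3 -c "
from h import *
todo((.4395,.208,.062),107.35)
for n,u0,u1,v0,v1 in(('top',190,290,180,260),('side',210,310,110,190)):
    c=camera(n);cv2.imwrite(f'pics/{n}_g1.png',cv2.resize(c['img'][v0:v1,u0:u1],None,fx=7,fy=7,interpolation=3))
"
```

```text
t 2.65 tcp [447.1 197.2 121.3] jaw 106.21 j [-26.  23.  -5. 126.   4.  31.  72.] F [0.1 0.  0.9] w 50.0
turn rv [-1.14  0.41  0.22] shift [59.3 12.5 -4. ]
```

View pics/side_g1.png

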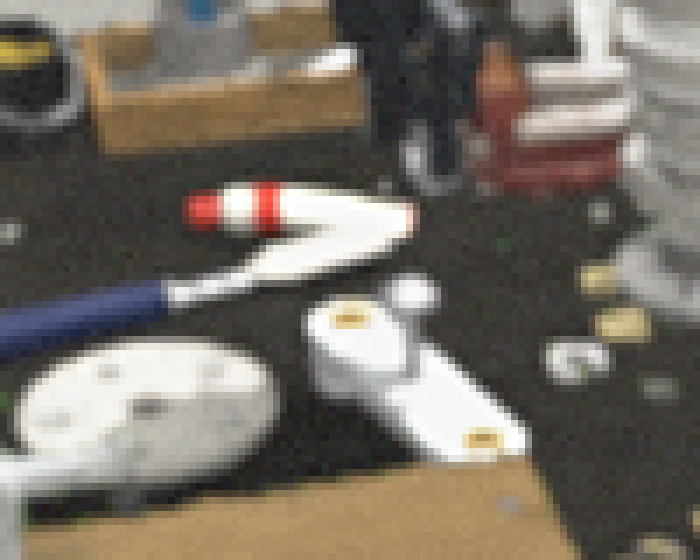

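View pics/top_g1.png

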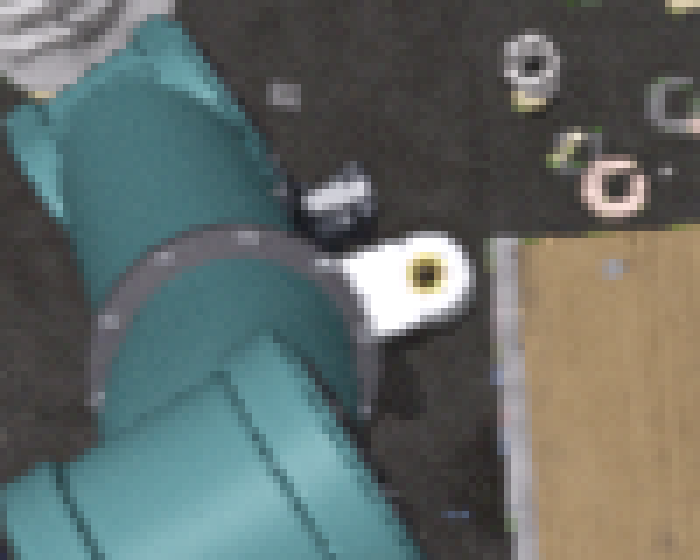

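```bash
python3 -c "
from h import *
for n,u0,v0 in(('top',190,180),('side',210,110)):
    c=camera(n)
    for q in ((.4471,.1972,.1213),(.4471,.1972,.14),(.4395,.208,.0835)):
        print(n,q,(proj(c,q)-[u0,v0])*7)
    if n=='side':
        w=cloud(c); print(w[110+23,210+62],w[110+25,210+60],w[110+152//7,210+435//7])
"
```

```text
top (0.4471, 0.1972, 0.1213) [[284.69935768 275.43508887]]
top (0.4471, 0.1972, 0.14) [[278.3030881 269.1216859]]
top (0.4395, 0.208, 0.0835) [[276.93028405 302.95345465]]
side (0.4471, 0.1972, 0.1213) [[419.1823158  237.55081704]]
side (0.4471, 0.1972, 0.14) [[416.72289205 204.27911476]]
side (0.4395, 0.208, 0.0835) [[405.75395064 295.7492168 ]]
[0.45241089 0.16465531 0.17849304] [0.44598201 0.17095611 0.16885506] [0.45204013 0.15908111 0.1886269 ]
```

Request:
arm_command(deltas=[[[-1.1,0.4,0.2,0,13,-4,50],[0,0,0,15,0,0,50],[0,0,0,15,0,0,50],[0,0,0,10,0,0,50],[0,0,0,0,0,0,50]]])

```text
time_s: 3.35
tcp_pos: [0.4419, 0.2199, 0.086]
ee_rot: [[0.011, -0.31, 0.951], [0.01, 0.951, 0.31], [-1.0, 0.007, 0.013]]
force: [-0.0, 0.2, -0.8]
grip_width: 0.0505
```

```bash
python3 -c "
from h import *
todo((.4395,.208,.062),107.35)
"
```

```text
t 3.35 tcp [441.9 219.9  86. ] jaw 108.05 j [-28.  27.  -5. 127.   5.  25.  71.] F [-0.   0.2 -0.8] w 50.5
turn rv [ 0.69  0.77 -0.39] shift [ 24.  -10.6  -5.8]
```

Request:
arm_command(deltas=[[[0.7,0.8,-0.4,0,-5,-3,50],[0,0,0,0,-5,-3,50],[0,0,0,0,0,0,50],[0,0,0,0,0,0,50]]])

```text
time_s: 3.75
tcp_pos: [0.4396, 0.2089, 0.0875]
ee_rot: [[0.001, -0.298, 0.954], [0.0, 0.954, 0.298], [-1.0, -0.0, 0.001]]
force: [0.6, 0.6, 0.2]
grip_width: 0.0497
```

```bash
python3 -c "
from h import *
todo((.4395,.208,.062),107.35)
"
```

```text
t 3.75 tcp [439.6 208.9  87.5] jaw 107.35 j [-27.  27.  -5. 127.   5.  26.  71.] F [0.6 0.6 0.2] w 49.7
turn rv [0.   0.03 0.  ] shift [25.5 -0.8 -0.4]
```

Request:
arm_command(deltas=[[[0,0,0,13,0,0,50],[0,0,0,12,0,0,50],[0,0,0,0,0,0,50],[0,0,0,0,0,0,50]]])

```text
time_s: 4.15
tcp_pos: [0.4408, 0.2088, 0.0627]
ee_rot: [[0.003, -0.297, 0.955], [0.001, 0.955, 0.297], [-1.0, 0.0, 0.003]]
force: [-0.3, -0.5, 0.1]
grip_width: 0.0505
```

```bash
python3 -c "
from h import *
todo((.4395,.208,.062),107.35)
n,u0,u1,v0,v1=('side',210,310,110,190)
c=camera(n);cv2.imwrite(f'pics/{n}_g2.png',cv2.resize(c['img'][v0:v1,u0:u1],None,fx=7,fy=7,interpolation=3))
"
```

```text
t 4.15 tcp [440.8 208.8  62.7] jaw 107.28 j [-27.  29.  -4. 128.   6.  23.  71.] F [-0.3 -0.5  0.1] w 50.5
turn rv [-0.07  0.19 -0.02] shift [ 0.7 -0.4 -1.5]
```

View pics/side_g2.png

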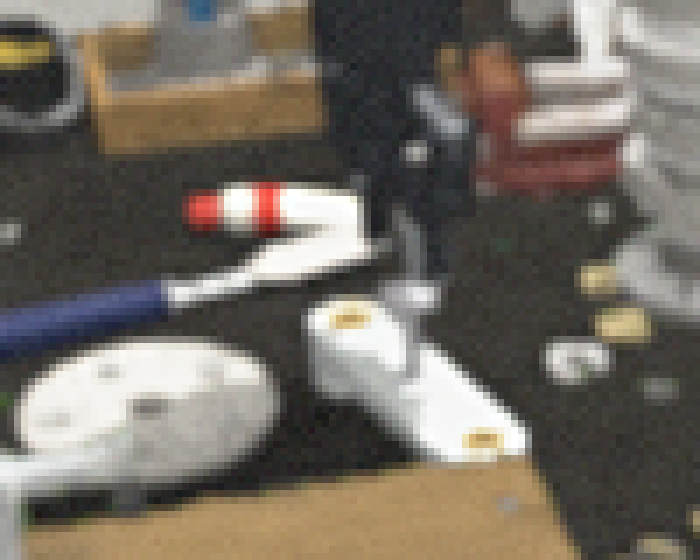

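Request:
arm_command(deltas=[[[0,0,0,0,0,-1.5,20],[0,0,0,0,0,0,20],[0,0,0,0,0,0,20],[0,0,0,0,0,0,20],[0,0,0,0,0,0,20],[0,0,0,0,0,0,20],[0,0,0,0,0,0,20]]])

```text
time_s: 4.9
tcp_pos: [0.4399, 0.2088, 0.0639]
ee_rot: [[0.005, -0.297, 0.955], [0.002, 0.955, 0.297], [-1.0, 0.001, 0.005]]
force: [-0.7, 0.2, -0.4]
grip_width: 0.0198
```

```bash
python3 -c "
from h import *
todo((.4395,.208,.062),107.35)
n,u0,u1,v0,v1=('side',210,310,110,190)
c=camera(n);cv2.imwrite(f'pics/{n}_g3.png',cv2.resize(c['img'][v0:v1,u0:u1],None,fx=7,fy=7,interpolation=3))
"
```

```text
t 4.9 tcp [439.9 208.8  63.9] jaw 107.28 j [-27.  29.  -4. 128.   6.  23.  71.] F [-0.7  0.2 -0.4] w 19.8
turn rv [-0.07  0.31 -0.05] shift [ 1.9 -0.6 -0.7]
```

View pics/side_g3.png

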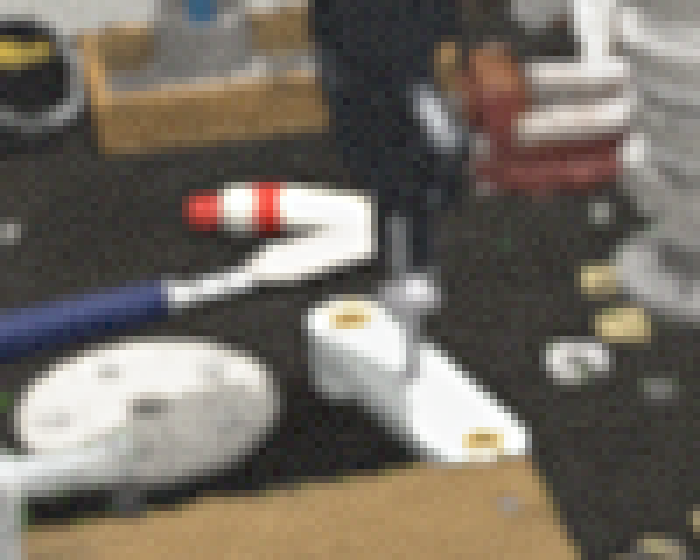

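```bash
python3 -c "
from h import *
for n,u0,u1,v0,v1 in(('side',240,290,130,170),('top',210,260,190,250)):
    c=camera(n);cv2.imwrite(f'pics/{n}_g4.png',cv2.resize(c['img'][v0:v1,u0:u1],None,fx=14,fy=14,interpolation=0))
    w=cloud(c)
    if n=='side':
      for v in range(138,158,1): print(v,[tuple(int(round(q*1000)) for q in w[v,u]) for u in range(264,276,2)])
    for q in ((.4399,.2088,.0639),(.4399,.2088,.083),(.4399,.2088,.12)): print(n,(proj(c,q)-[u0,v0])*14)
"
```

```text
138 [(431, 217, 138), (433, 184, 153), (438, 168, 160), (444, 163, 162), (453, 174, 155), (460, 178, 152)]
139 [(430, 214, 135), (433, 184, 149), (437, 160, 160), (444, 162, 158), (452, 172, 152), (459, 172, 151)]
140 [(430, 216, 130), (433, 187, 144), (439, 178, 147), (444, 163, 154), (495, 461, 1), (503, 453, 4)]
141 [(429, 215, 127), (433, 192, 137), (439, 184, 140), (448, 193, 135), (456, 198, 131), (502, 450, 1)]
142 [(429, 214, 123), (433, 190, 135), (439, 184, 137), (447, 193, 131), (455, 199, 127), (500, 439, 2)]
143 [(429, 219, 117), (433, 193, 129), (439, 186, 132), (445, 177, 135), (453, 184, 131), (498, 428, 3)]
144 [(429, 216, 114), (432, 187, 128), (439, 191, 125), (447, 195, 122), (454, 193, 122), (496, 420, 3)]
145 [(428, 213, 112), (432, 191, 122), (439, 188, 123), (446, 190, 121), (452, 185, 123), (495, 411, 3)]
146 [(429, 222, 103), (433, 196, 116), (439, 192, 117), (446, 194, 115), (453, 188, 117), (494, 407, 1)]
147 [(453, 408, 1), (461, 407, 1), (439, 191, 113), (445, 186, 115), (452, 188, 113), (493, 401, -1)]
148 [(452, 403, 0), (458, 392, 4), (438, 189, 111),
[... 447 characters left out ...]

153 [(436, 292, 37), (431, 197, 87), (439, 202, 83), (445, 196, 86), (453, 202, 81), (482, 345, 2)]
154 [(435, 286, 36), (431, 199, 82), (437, 196, 83), (466, 345, 0), (474, 342, 0), (481, 336, 3)]
155 [(433, 273, 39), (440, 274, 37), (438, 205, 74), (464, 333, 2), (471, 329, 3), (479, 329, 2)]
156 [(431, 263, 40), (438, 260, 40), (438, 201, 72), (464, 332, -2), (470, 321, 3), (478, 320, 2)]
157 [(430, 255, 40), (438, 259, 37), (438, 208, 64), (460, 309, 7), (469, 316, 2), (476, 311, 3)]
side [[397.67244336 376.65901945]]
side [[392.63532726 311.5766454 ]]
side [[382.68498794 183.01266292]]
top [[283.88270082 476.69906608]]
top [[271.15068034 464.8678547 ]]
top [[245.72335993 441.23955444]]
```

View pics/side_g4.png

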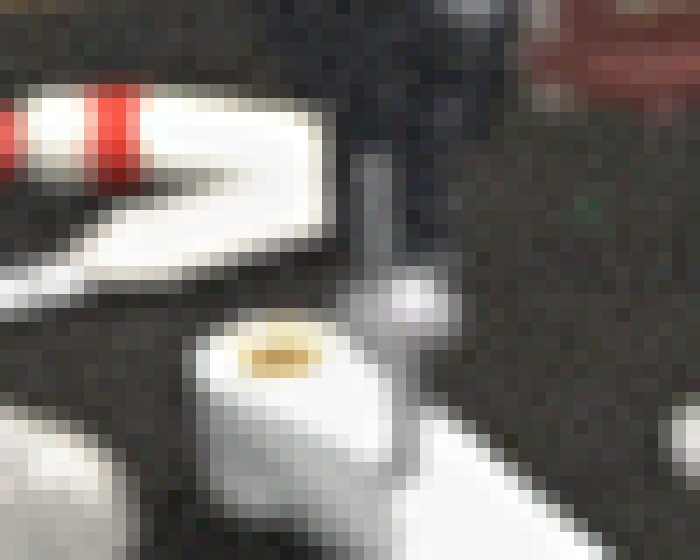

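View pics/top_g4.png

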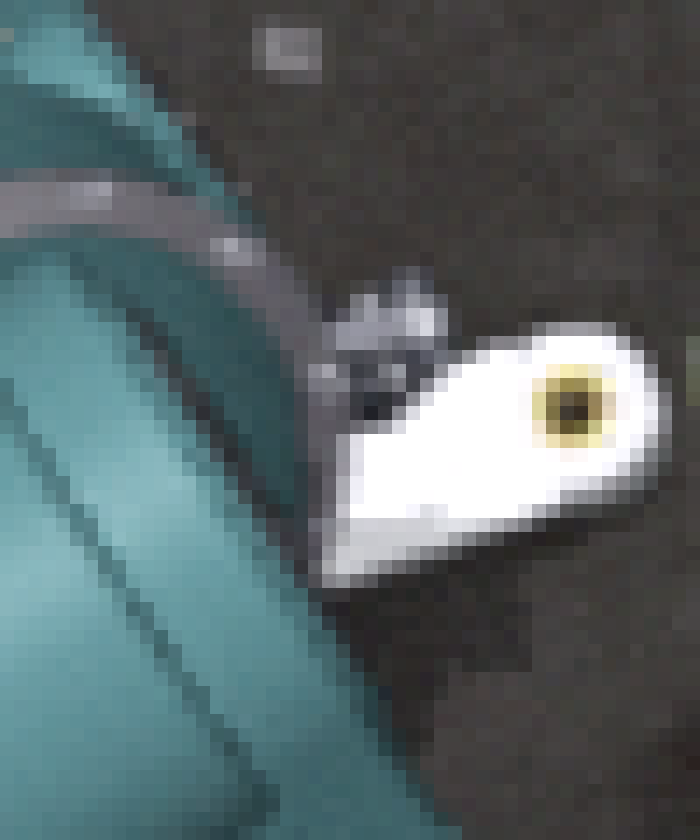

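Request:
arm_command(deltas=[[[0,0,0,-15,0,0,60],[0,0,0,-15,0,0,60],[0,0,0,0,0,0,60],[0,0,0,0,0,0,60]]])

```text
time_s: 5.45
tcp_pos: [0.4392, 0.2084, 0.0939]
ee_rot: [[0.003, -0.297, 0.955], [0.002, 0.955, 0.297], [-1.0, 0.001, 0.004]]
force: [-0.4, -0.3, 0.1]
grip_width: 0.0603
```

```bash
python3 -c "
from h import *
todo((.4395,.208,.062),107.35)
s=env.observe();R=s['ee_rot'];p=s['tcp_pos']
n,u0,u1,v0,v1=('side',240,300,110,170)
c=camera(n);im=cv2.resize(c['img'][v0:v1,u0:u1],None,fx=10,fy=10,interpolation=3)
im=np.clip(im.astype(float)*2,0,255).astype(np.uint8)
for a in (-.06,-.04,-.019,0):
  for b in (-.03,-.04,0,.03):
    q=(proj(c,p+R@[a,b,0])[0]-[u0,v0])*10
    cv2.circle(im,tuple(int(t) for t in q),3,(0,0,255) if a==0 else (0,255,255),-1)
cv2.imwrite(f'pics/{n}_g5.png',im)
"
```

```text
t 5.45 tcp [439.2 208.4  93.9] jaw 107.29 j [-27.  26.  -5. 127.   5.  27.  71.] F [-0.4 -0.3  0.1] w 60.3
turn rv [-0.06  0.21 -0.03] shift [31.9 -0.5  0.2]
```

View pics/side_g5.png

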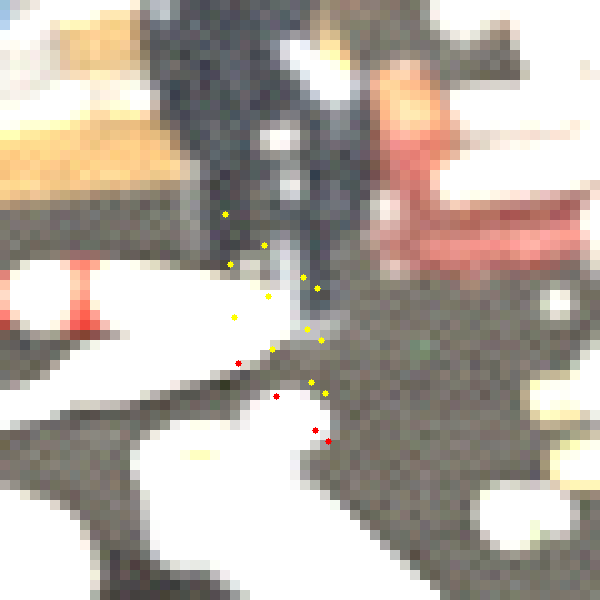

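Request:
arm_command(deltas=[[[0,0,0,15,0,0,45],[0,0,0,15,0,0,45],[0,0,0,10,0,0,45],[0,0,0,10,0,0,45],[0,0,0,0,0,0,45],[0,0,0,0,0,0,45]]])

```text
time_s: 6.1
tcp_pos: [0.4386, 0.2081, 0.0394]
ee_rot: [[0.001, -0.297, 0.955], [0.0, 0.955, 0.297], [-1.0, -0.0, 0.001]]
force: [-0.5, 1.0, 0.0]
grip_width: 0.045
```

```bash
cat >> h.py <<'E'
def view(n,name,u0,u1,v0,v1,k=10,gain=2.,pts=True,offs=(0,)):
    s=env.observe();R=s['ee_rot'];p=s['tcp_pos']
    c=camera(n);im=cv2.resize(c['img'][v0:v1,u0:u1],None,fx=k,fy=k,interpolation=3)
    im=np.clip(im.astype(float)*gain,0,255).astype(np.uint8)
    if pts:
      for a in (-.06,-.036,0):
        for b in (-.03,0,.03):
          q=(proj(c,p+R@[a,b,0])[0]-[u0,v0])*k
          cv2.circle(im,tuple(int(t) for t in q),2,(0,0,255) if a==0 else (0,255,255),-1)
    cv2.imwrite("pics/"+name,im)
    return c
E
python3 -c "
from h import *
todo((.4395,.208,.028),107.35)
view('side','g6.png',240,300,110,170)
"
```

```text
t 6.1 tcp [438.6 208.1  39.4] jaw 107.3 j [-28.  32.  -4. 129.   6.  20.  70.] F [-0.5  1.   0. ] w 45.0
turn rv [-0.05  0.05  0.01] shift [11.4 -0.4  0.8]
```

View pics/g6.png

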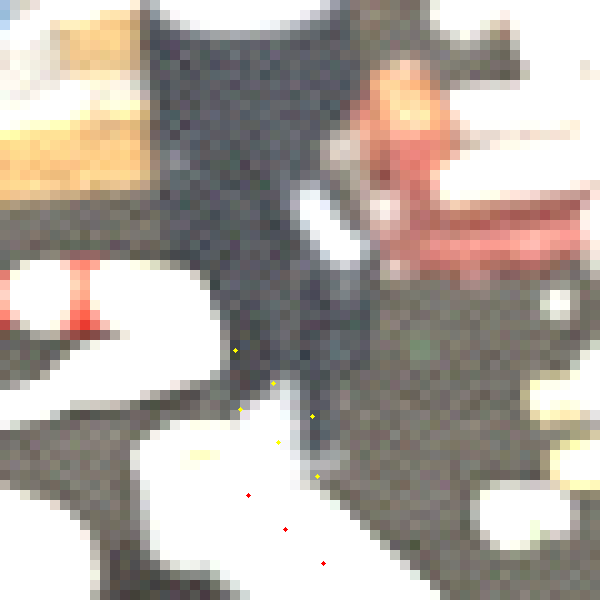

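Request:
arm_command(deltas=[[[0,0,0,10,0,1,45],[0,0,0,0,0,0,20],[0,0,0,0,0,0,20],[0,0,0,0,0,0,20],[0,0,0,0,0,0,20],[0,0,0,0,0,0,20],[0,0,0,0,0,0,20]]])

```text
time_s: 6.85
tcp_pos: [0.4406, 0.2088, 0.0301]
ee_rot: [[0.003, -0.297, 0.955], [0.001, 0.955, 0.297], [-1.0, 0.0, 0.004]]
force: [-0.1, -0.1, -1.5]
grip_width: 0.0228
```

```bash

python3 -c "
from h import *
todo((.4395,.208,.028),107.35)
view('side','g7.png',240,300,110,170)
"
```

```text
t 6.85 tcp [440.6 208.8  30.1] jaw 107.3 j [-28.  33.  -4. 129.   6.  18.  70.] F [-0.1 -0.1 -1.5] w 22.8
turn rv [-0.05  0.21 -0.02] shift [ 2.1 -0.4 -1.3]
```

View pics/g7.png

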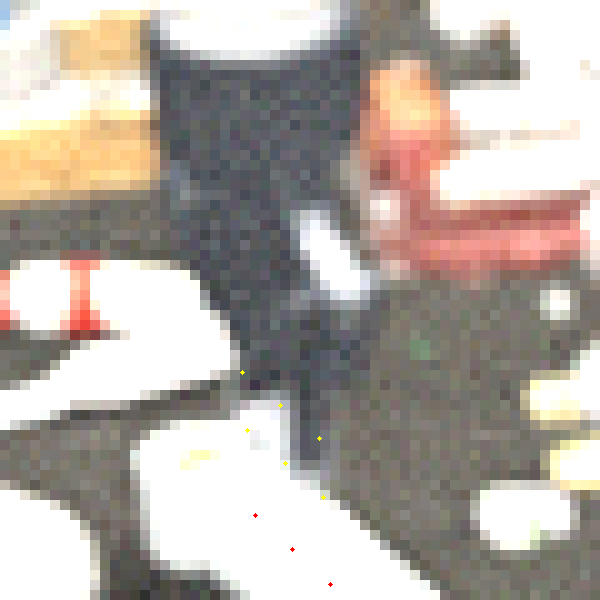

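Request:
arm_command(deltas=[[[0,0,0,0,0,0,15],[0,0,0,-10,0,0,15],[0,0,0,-15,0,0,15],[0,0,0,-15,0,0,15],[0,0,0,0,0,0,15]]])

```text
time_s: 7.4
tcp_pos: [0.4373, 0.2069, 0.0707]
ee_rot: [[-0.003, -0.297, 0.955], [-0.002, 0.955, 0.297], [-1.0, -0.001, -0.003]]
force: [-0.1, 0.2, -5.4]
grip_width: 0.0227
```

```bash

python3 -c "
from h import *
todo((.4395,.208,.028),107.35)
view('side','g8.png',240,310,105,175,gain=1.2,k=8)
"
```

```text
t 7.4 tcp [437.3 206.9  70.7] jaw 107.29 j [-27.  28.  -5. 128.   5.  24.  71.] F [-0.1  0.2 -5.4] w 22.7
turn rv [-0.06 -0.2   0.08] shift [42.7  0.4  2.5]
```

View pics/g8.png

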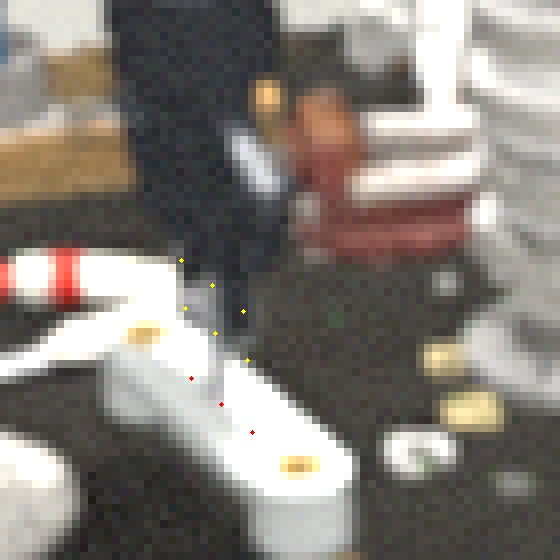

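```bash

python3 -c "
from h import *
todo((.6267,-.1437,.155),106.3)
"
```

```text
t 7.45 tcp [436.7 206.5  69.9] jaw 107.3 j [-27.  29.  -5. 128.   6.  24.  71.] F [ 0.6 -0.1 -6.9] w 22.4
turn rv [ 1.   -0.28  0.1 ] shift [ -85.1 -389.5   84.1]
```

Request:
arm_command(deltas=[[[0,0,0,-20,0,0,15],[0,0,0,-30,0,0,15],[0,0,0,-25,-15,3,15],[0,0,0,-10,-30,6,15],[0,0,0,0,-40,9,15],[0,0,0,0,-40,9,15],[0,0,0,0,-40,9,15],[0,0,0,0,-40,9,15],[0,0,0,0,-40,9,15],[0,0,0,0,-40,9,15],[0,0,0,0,-30,7,15],[0,0,0,0,-20,4,15],[0,0,0,0,0,0,15],[0,0,0,0,0,0,15]]])

```text
time_s: 8.85
tcp_pos: [0.5988, -0.1046, 0.1404]
ee_rot: [[-0.036, -0.303, 0.952], [-0.009, 0.953, 0.303], [-0.999, 0.002, -0.037]]
force: [-1.0, 0.7, -6.8]
grip_width: 0.0225
```

```bash

python3 -c "
from h import *
todo((.6267,-.1437,.155),106.3)
"
```

```text
t 8.85 tcp [ 598.8 -104.6  140.4] jaw 107.62 j [  8.  30.  -3. 109.   3.  44. 110.] F [-1.   0.7 -6.8] w 22.5
turn rv [ 1.32 -2.11 -0.08] shift [-14.6 -45.4  15.8]
```

Request:
arm_command(deltas=[[[1.3,-2.1,0,-8,-20,7,15],[0,0,0,-7,-15,6,15],[0,0,0,0,-5,2,15],[0,0,0,0,0,0,15],[0,0,0,0,0,0,15]]])

```text
time_s: 9.35
tcp_pos: [0.6207, -0.1327, 0.1512]
ee_rot: [[-0.012, -0.288, 0.958], [0.006, 0.958, 0.288], [-1.0, 0.01, -0.01]]
force: [0.3, 0.5, -6.2]
grip_width: 0.0224
```

```bash

python3 -c "
from h import *
todo((.6267,-.1437,.155),106.3)
view('side','h1.png',290,410,150,250,gain=1.2,k=6)
view('top','h2.png',270,370,120,220,gain=1,k=6)
"
```

```text
t 9.35 tcp [ 620.7 -132.7  151.2] jaw 106.72 j [ 11.  30.  -4. 106.   2.  45. 113.] F [ 0.3  0.5 -6.2] w 22.4
turn rv [ 0.43 -0.58 -0.54] shift [ -3.8 -12.2   2.7]
```

View pics/h1.png

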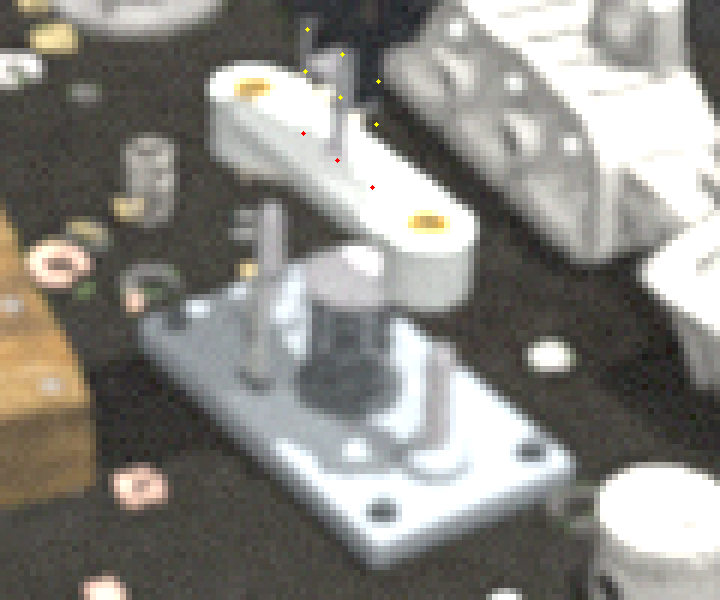

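View pics/h2.png

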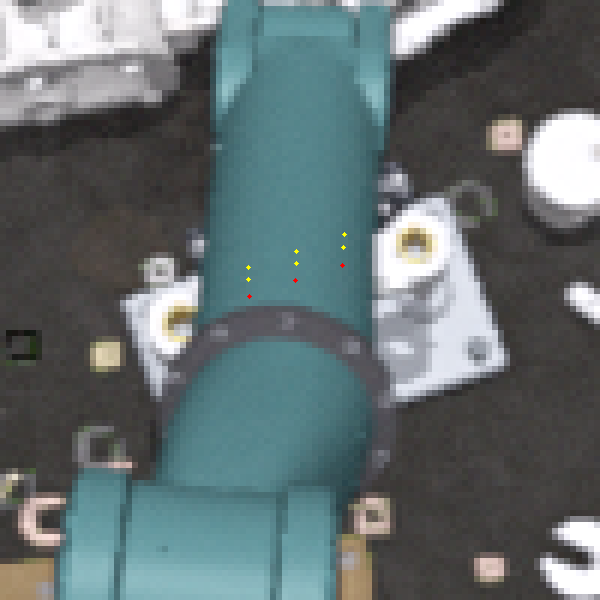

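```bash

python3 -c "
from h import *
s=env.observe();print(s['tcp_pos'])
ct,dc=camera('top'),camera('side')
f=lambda a,b:1-(np.hypot(a,b)<.009).astype(float)
for h in (.150,.157):
  for c,ps in ((ct,((300.3,174.2),(339.2,160.5))),(dc,((332,164.7),(361.7,187)))):
    B=[]
    for p in ps:
        g=onplane(c,p,h)[0]
        r,q=fit(c,f,(g[0],g[1],0),h,.014,lo=120,blur=2.5);B.append(r[:2]);
    a,b=B;d=a-b;print(h,'mid',(a+b)/2,'yaw',np.degrees(np.arctan2(-d[0],d[1])),'len',np.hypot(*d),q)
th=np.radians(16.3);A=np.array([.6255,-.1437]);u=np.array([-np.sin(th),np.cos(th)])*.075
for sg in(1,-1):
  for z in (.091,.084,.02):
    print(sg,z,proj(ct,[*(A+sg*u),z]),proj(dc,[*(A+sg*u),z]))
cv2.imwrite('pics/pil.png',cv2.resize(dc['img'][175:240,325:375],None,fx=9,fy=9,interpolation=3))
"
```

```text
[ 0.62044102 -0.13252624  0.1511229 ]
0.15 mid [ 0.62113543 -0.13832616] yaw 18.851346684205847 len 0.1401147375688776 -0.9332582136966278
0.15 mid [ 0.62232988 -0.12167981] yaw 17.130792281535573 len 0.15202912640189767 -0.9805961085328856
0.157 mid [ 0.61912718 -0.13847299] yaw 18.788158229608435 len 0.14000032842379784 -0.9322296745143455
0.157 mid [ 0.61847567 -0.13264261] yaw 17.228497449773624 len 0.15021725152492935 -0.9795676914634617
1 0.091 [[303.28883439 176.12406778]] [[334.66990467 183.94572923]]
1 0.084 [[303.34477339 176.60568777]] [[334.63667362 185.80845203]]
1 0.02 [[303.83759623 180.848762  ]] [[334.34115591 202.37330772]]
-1 0.091 [[340.93343225 163.58521778]] [[362.97685313 207.34718346]]
-1 0.084 [[340.85011501 164.11055767]] [[362.85617871 209.29344672]]
-1 0.02 [[340.11594685 168.73970526]] [[361.78546434 226.56216157]]
```

View pics/pil.png

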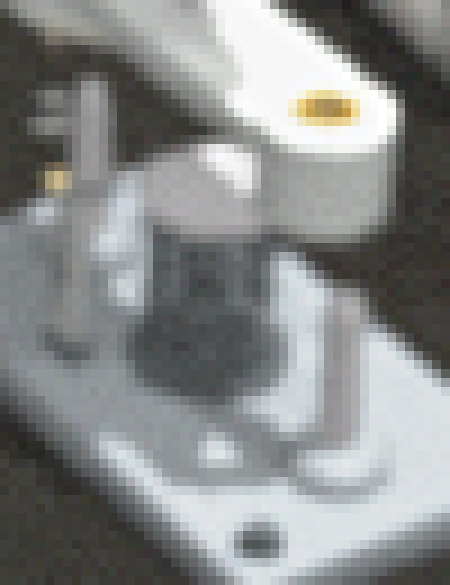

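```bash

python3 -c "
from h import *
c=camera('side')
a,b=onplane(c,[(335.6,183.3),(363.6,207.4)],.091)[:,:2];d=a-b
print((a+b)/2,np.degrees(np.arctan2(-d[0],d[1])),np.hypot(*d))
# line-edge localisation of pillar columns: grayscale profile across rows
im=cv2.cvtColor(c['img'],cv2.COLOR_BGR2GRAY).astype(int)
for v in (182,183,184,185,186,188,190): print(v,im[v,330:342])
for v in (205,206,207,208,209,210,212,214): print(v,im[v,357:371])
"
```

```text
[ 0.62830049 -0.14265521] 15.099245367054795 0.15281802578356884
182 [ 62  59  61  65  69  64  62  58  63  76 102 127]
183 [ 51  57  54  73  95 102  78  64  57  60  72 101]
184 [ 80  70  67  96 132 150 121  79  56  58  55  70]
185 [127 127 106 117 156 165 133  84  64  54  55  60]
186 [117 120 110 125 154 159 140  95  65  60  62  57]
188 [132 138 125 133 151 154 135 104  68  58  61  63]
190 [ 77  81  93 125 149 155 136 101  66  57  56  64]
205 [222 209 172 115  78  59  61  57  55  53  52  55  59  55]
206 [217 222 213 176 133  91  88  83  61  54  52  55  49  58]
207 [214 221 224 213 177 146 141 127 101  66  58  57  48  52]
208 [214 217 221 214 186 161 169 162 119  75  55  62  52  58]
209 [214 216 216 202 173 162 176 174 140  88  54  56  57  63]
210 [211 211 214 191 158 151 165 170 151 116  81  61  59  59]
212 [194 213 214 189 145 144 155 167 189 204 195 159 104  67]
214 [188 220 223 196 152 144 155 170 205 221 224 225 209 174]
```

```bash

python3 -c "
from h import *
todo((.6277,-.1438,.135),106.3)"

```

```text
t 9.6 tcp [ 620.6 -133.2  151.4] jaw 106.71 j [ 11.  30.  -4. 106.   2.  45. 113.] F [-0.3  0.4 -6.2] w 22.2
turn rv [ 0.41 -0.56 -0.51] shift [ 16.4 -12.2   3.8]
```

Request:
arm_command(deltas=[[[0.4,-0.6,-0.5,5,-7,2,15],[0,0,0,5,-4,2,15],[0,0,0,3,0,0,15],[0,0,0,0,0,0,15]]])

```text
time_s: 10.0
tcp_pos: [0.6277, -0.1431, 0.1369]
ee_rot: [[0.001, -0.281, 0.96], [-0.0, 0.96, 0.281], [-1.0, -0.0, 0.001]]
force: [-0.4, 0.4, -6.1]
grip_width: 0.0226
```

```bash

python3 -c "
from h import *
todo((.6277,-.1438,.125),106.3)"

```

```text
t 10.0 tcp [ 627.7 -143.1  136.9] jaw 106.3 j [ 11.  32.  -3. 106.   3.  43. 113.] F [-0.4  0.4 -6.1] w 22.6
turn rv [0.   0.05 0.02] shift [11.9 -0.7 -0.2]
```

Spot on; lower toward the pillar tips and check.

Request:
arm_command(deltas=[[[0,0,0,6,-0.5,0,15],[0,0,0,5,0,0,15],[0,0,0,0,0,0,15]]])

```text
time_s: 10.3
tcp_pos: [0.6277, -0.1436, 0.1246]
ee_rot: [[0.0, -0.281, 0.96], [0.0, 0.96, 0.281], [-1.0, 0.0, 0.0]]
force: [0.1, -0.6, -5.9]
grip_width: 0.0229
```

```bash

python3 -c "
from h import *
todo((.6277,-.1438,.118),106.3)
view('side','i1.png',310,390,160,240,gain=1.2,k=7,pts=False)
view('top','i2.png',280,360,140,200,gain=1,k=7,pts=False)
"

```

```text
t 10.3 tcp [ 627.7 -143.6  124.6] jaw 106.3 j [ 11.  33.  -3. 106.   3.  41. 113.] F [ 0.1 -0.6 -5.9] w 22.9
turn rv [-0.    0.02 -0.  ] shift [ 6.6 -0.2 -0.1]
```

View pics/i1.png

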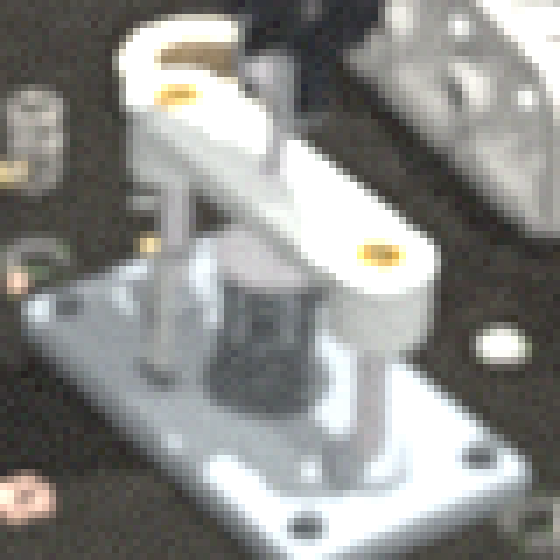

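View pics/i2.png

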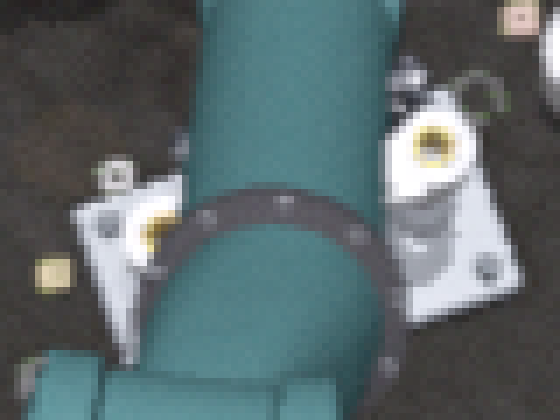

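Request:
arm_command(deltas=[[[0,0,0,4,0,0,15],[0,0,0,4,0,0,15],[0,0,0,4,0,0,15],[0,0,0,0,0,0,15]]])

```text
time_s: 10.8
tcp_pos: [0.6287, -0.1435, 0.1128]
ee_rot: [[0.003, -0.281, 0.96], [-0.0, 0.96, 0.281], [-1.0, -0.001, 0.002]]
force: [-0.4, 0.1, -7.2]
grip_width: 0.0223
```

```bash

python3 -c "
from h import *
todo((.6277,-.1438,.096),106.3)
print(env.observe()['torque'])
c=view('side','i3.png',310,390,160,240,gain=1.2,k=7,pts=False)
"

```

```text
t 10.8 tcp [ 628.7 -143.5  112.8] jaw 106.31 j [ 11.  33.  -3. 106.   3.  40. 113.] F [-0.4  0.1 -7.2] w 22.3
turn rv [0.01 0.14 0.05] shift [16.8  0.  -1. ]
[0.03945508 0.00805704 0.02935249]
```

View pics/i3.png

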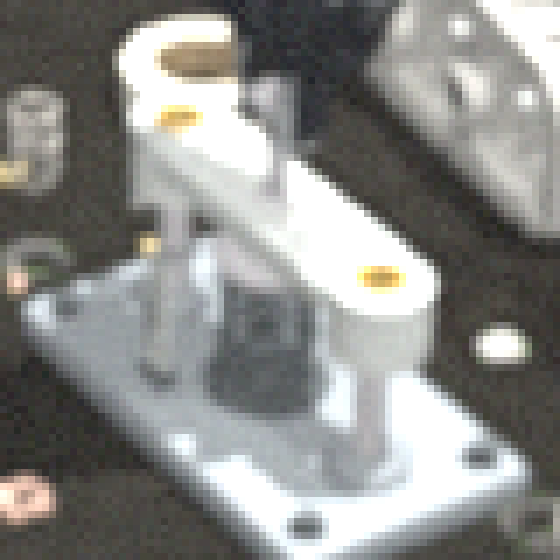

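Request:
arm_command(deltas=[[[0,0,0,4,0,-1,15],[0,0,0,4,0,0,15],[0,0,0,4,0,0,15],[0,0,0,2,0,0,15],[0,0,0,0,0,0,15]]])

```text
time_s: 11.35
tcp_pos: [0.6287, -0.144, 0.0984]
ee_rot: [[0.004, -0.281, 0.96], [-0.0, 0.96, 0.281], [-1.0, -0.002, 0.004]]
force: [-0.1, -0.2, -4.4]
grip_width: 0.0225
```

```bash

python3 -c "
from h import *
todo((.6277,-.1438,.096),106.3)
"

```

```text
t 11.35 tcp [ 628.7 -144.    98.4] jaw 106.31 j [ 11.  34.  -3. 107.   3.  38. 112.] F [-0.1 -0.2 -4.4] w 22.5
turn rv [0.01 0.23 0.09] shift [ 2.4  0.5 -0.9]
```

Request:
arm_command(deltas=[[[0,0,0,3,0,-1,15],[0,0,0,2,0,0,15],[0,0,0,0,0,0,15],[0,0,0,0,0,0,15]]])

```text
time_s: 11.75
tcp_pos: [0.6288, -0.144, 0.0952]
ee_rot: [[0.006, -0.281, 0.96], [-0.0, 0.96, 0.281], [-1.0, -0.002, 0.006]]
force: [-0.7, 0.3, -1.3]
grip_width: 0.0226
```

```bash

python3 -c "
from h import *
todo((.6277,-.1438,.096),106.3)
c=view('side','i4.png',310,390,160,240,gain=1.2,k=7,pts=False)
"

```

```text
t 11.75 tcp [ 628.8 -144.    95.2] jaw 106.31 j [ 11.  35.  -3. 107.   3.  38. 112.] F [-0.7  0.3 -1.3] w 22.6
turn rv [0.01 0.35 0.13] shift [-0.8  0.5 -1. ]
```

View pics/i4.png

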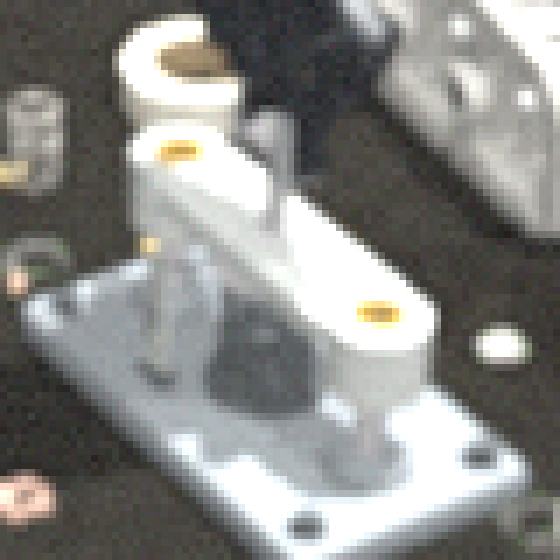

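Request:
arm_command(deltas=[[[0,0,0,1,0,0,15],[0,0,0,0,0,0,45],[0,0,0,0,0,0,45],[0,0,0,0,0,0,45],[0,0,0,0,0,0,45],[0,0,0,-15,0,0,60],[0,0,0,-30,0,0,75],[0,0,0,-30,0,0,75],[0,0,0,0,0,0,75]]])

```text
time_s: 12.7
tcp_pos: [0.6325, -0.1451, 0.1765]
ee_rot: [[0.016, -0.281, 0.96], [-0.002, 0.96, 0.281], [-1.0, -0.007, 0.014]]
force: [-0.1, -0.6, 0.8]
grip_width: 0.075
```

```bash

python3 -c "
from h import *
s=env.observe();R=s['ee_rot']
todo((.449,-.4146,.16),90-6.5)
c=view('side','i5.png',310,390,160,240,gain=1.2,k=7,pts=False)
"

```

```text
t 12.7 tcp [ 632.5 -145.1  176.5] jaw 106.3 j [ 11.  29.  -4. 104.   2.  46. 113.] F [-0.1 -0.6  0.8] w 75.0
turn rv [22.8   0.89  0.21] shift [  16.5 -288.5 -151.8]
```

View pics/i5.png

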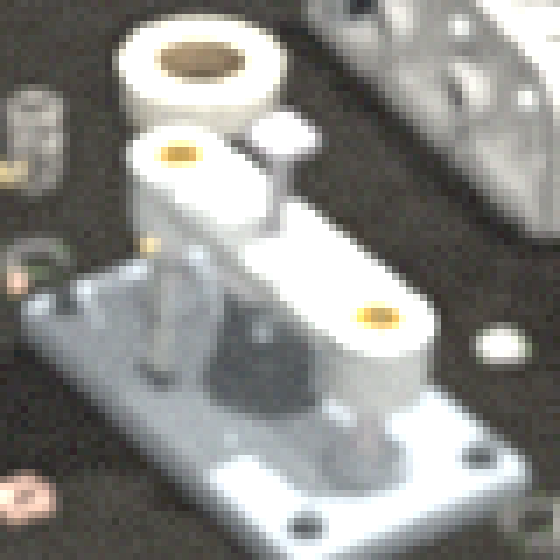

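Request:
arm_command(deltas=[[[8,0.9,0.2,0,0,0,75],[8,0,0,0,0,0,75],[6.8,0,0,0,-20,-10,75],[0,0,0,0,-38,-20,75],[0,0,0,0,-38,-20,75],[0,0,0,0,-38,-20,75],[0,0,0,0,-38,-20,75],[0,0,0,0,-38,-20,75],[0,0,0,0,-38,-20,75],[0,0,0,0,-25,-13,75],[0,0,0,0,0,0,75],[0,0,0,0,0,0,75]]])

```text
time_s: 13.95
tcp_pos: [0.4482, -0.4031, 0.1708]
ee_rot: [[-0.011, 0.125, 0.992], [0.005, 0.992, -0.124], [-1.0, 0.004, -0.011]]
force: [0.1, 0.7, -0.1]
grip_width: 0.075
```

```bash

python3 -c "
from h import *
todo((.4495,-.4152,.03),83.2)
"

```

```text
t 13.95 tcp [ 448.2 -403.1  170.8] jaw 82.85 j [ 35.  27.   4. 109.  -2.  45. 123.] F [ 0.1  0.7 -0.1] w 75.0
turn rv [-0.35 -0.65 -0.21] shift [140.8 -11.9   2.7]
```

Request:
arm_command(deltas=[[[-0.3,-0.6,-0.2,20,-6,1.5,75],[0,0,0,30,-5,1,75],[0,0,0,30,0,0,75],[0,0,0,30,0,0,75],[0,0,0,20,0,0,75],[0,0,0,0,0,0,75],[0,0,0,0,0,0,75]]])

```text
time_s: 14.65
tcp_pos: [0.4602, -0.4035, 0.0371]
ee_rot: [[0.006, 0.102, 0.995], [0.005, 0.995, -0.102], [-1.0, 0.006, 0.005]]
force: [1.2, 0.3, 1.3]
grip_width: 0.0751
```

```bash

python3 -c "
from h import *
todo((.4495,-.4152,-.02),83.2)
c=view('side','k1.png',270,370,230,310,gain=1.3,k=8)
c=view('top','k2.png',360,440,170,250,gain=1.,k=7)
"

```

```text
t 14.65 tcp [ 460.2 -403.5   37.1] jaw 84.14 j [ 36.  38.   2. 113.  -3.  29. 125.] F [1.2 0.3 1.3] w 75.1
turn rv [ 0.94  0.31 -0.32] shift [ 57.1 -12.9  -9.2]
```

View pics/k1.png

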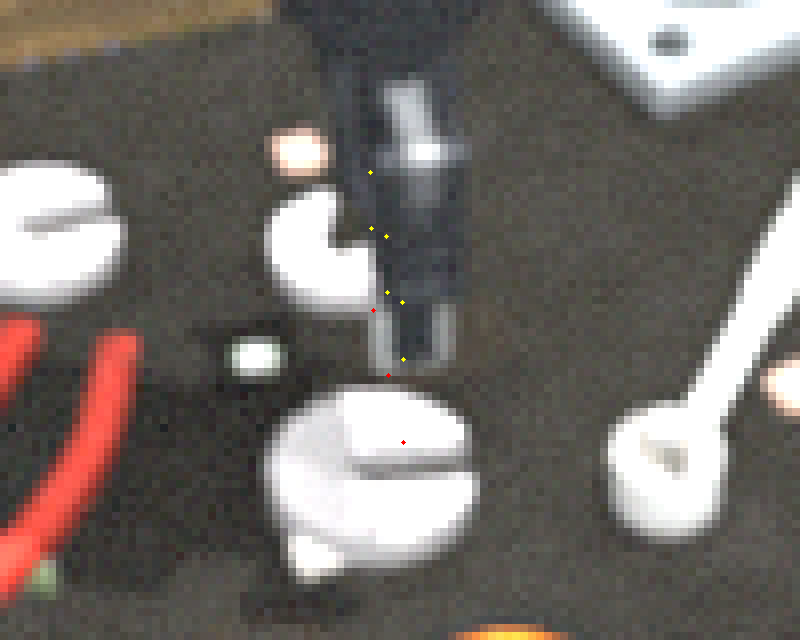

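View pics/k2.png

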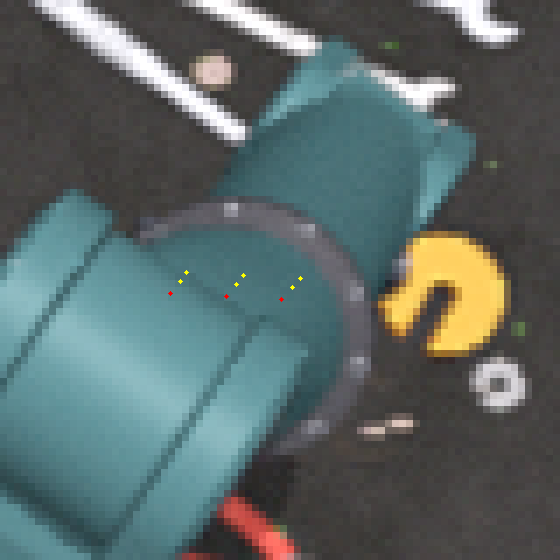

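Request:
arm_command(deltas=[[[0.9,0.3,-0.3,0,-7,-5,75],[0,0,0,0,-5,-4,75],[0,0,0,10,0,0,75],[0,0,0,10,0,0,75],[0,0,0,8,0,0,75],[0,0,0,0,0,0,75],[0,0,0,0,0,0,75]]])

```text
time_s: 15.45
tcp_pos: [0.4507, -0.4184, 0.0109]
ee_rot: [[0.005, 0.121, 0.993], [-0.005, 0.993, -0.121], [-1.0, -0.005, 0.006]]
force: [0.2, 0.4, 0.7]
grip_width: 0.0751
```

```bash

python3 -c "
from h import *
todo((.4495,-.4152,-.035),83.2)
c=view('side','k3.png',290,350,250,310,gain=1.3,k=10)
"

```

```text
t 15.45 tcp [ 450.7 -418.4   10.9] jaw 83.05 j [ 37.  40.   2. 113.  -3.  26. 125.] F [0.2 0.4 0.7] w 75.1
turn rv [-0.15  0.34  0.27] shift [45.9  3.1 -1.6]
```

View pics/k3.png

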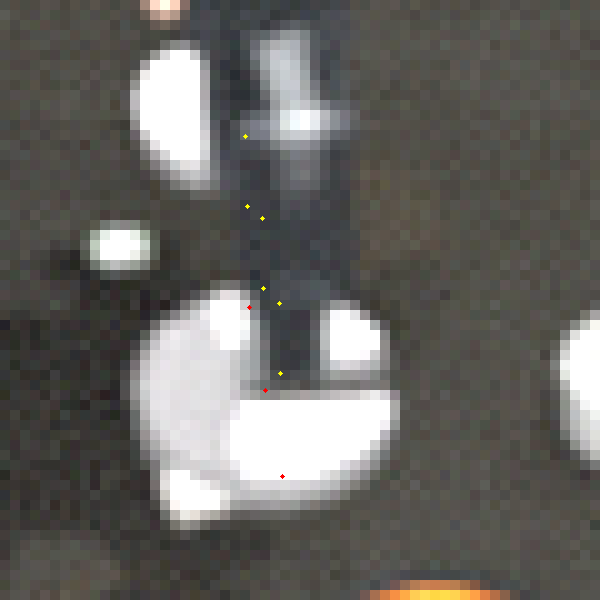

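```bash

python3 -c "
from h import *
s=env.observe();R=s['ee_rot'];p=s['tcp_pos'];c=camera('side')
for b in(-.0385,-.045):
  for a in (-.05,-.045,-.04,-.035,-.03): print(b,a,(proj(c,p+R@[a,b,0])[0]-[290,250])*10, p[2]-a)
"

```

```text
-0.0385 -0.05 [284.96565865 357.21205335] 0.06087974382158069
-0.0385 -0.045 [285.20267231 371.94459427] 0.05587974382158069
-0.0385 -0.04 [285.43847965 386.60215119] 0.05087974382158069
-0.0385 -0.035 [285.67308984 401.18529514] 0.04587974382158069
-0.0385 -0.03 [285.90651199 415.69459134] 0.04087974382158069
-0.045 -0.05 [288.8944047  376.44493165] 0.06087974382158069
-0.045 -0.045 [289.12252137 391.2012779 ] 0.05587974382158069
-0.045 -0.04 [289.34947126 405.88214719] 0.05087974382158069
-0.045 -0.035 [289.57526328 420.48811713] 0.04587974382158069
-0.045 -0.03 [289.79990629 435.01975946] 0.04087974382158069
```

Request:
arm_command(deltas=[[[-0.1,0.3,0.3,0,2.5,-1.5,75],[0,0,0,12,0,0,75],[0,0,0,12,0,0,75],[0,0,0,8,0,0,75],[0,0,0,0,0,0,75],[0,0,0,0,0,0,75]]])

```text
time_s: 16.15
tcp_pos: [0.45, -0.4151, -0.0239]
ee_rot: [[0.001, 0.118, 0.993], [0.001, 0.993, -0.118], [-1.0, 0.001, 0.001]]
force: [0.3, -0.5, 0.3]
grip_width: 0.075
```

```bash

python3 -c "
from h import *
todo((.4495,-.4152,-.039),83.2)
c=view('side','k4.png',290,350,250,310,gain=1.3,k=10)
"

```

```text
t 16.15 tcp [ 450.  -415.1  -23.9] jaw 83.22 j [ 37.  43.   2. 114.  -3.  23. 125.] F [ 0.3 -0.5  0.3] w 75.0
turn rv [ 0.02  0.04 -0.06] shift [15.1 -0.1 -0.5]
```

View pics/k4.png

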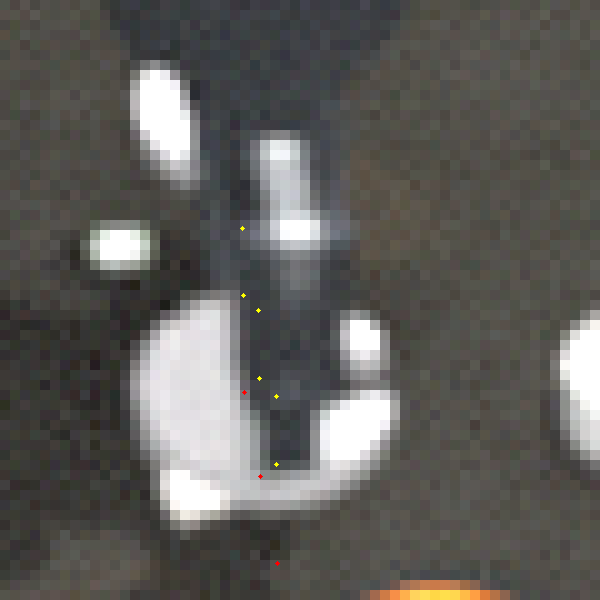

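Request:
arm_command(deltas=[[[0,0,0,7,0,0,75],[0,0,0,5,0,0,75],[0,0,0,2,0,0,75],[0,0,0,0,0,0,75]]])

```text
time_s: 16.6
tcp_pos: [0.4503, -0.4155, -0.0384]
ee_rot: [[0.002, 0.118, 0.993], [0.0, 0.993, -0.118], [-1.0, 0.0, 0.002]]
force: [-0.1, -0.3, 0.2]
grip_width: 0.0749
```

```bash

python3 -c "
from h import *
todo((.4495,-.4152,-.042),83.2)
c=view('side','k5.png',290,350,250,310,gain=1.3,k=10)
"

```

```text
t 16.6 tcp [ 450.3 -415.5  -38.4] jaw 83.2 j [ 37.  45.   2. 114.  -4.  22. 125.] F [-0.1 -0.3  0.2] w 74.9
turn rv [ 0.    0.09 -0.02] shift [ 3.6  0.2 -0.8]
```

View pics/k5.png

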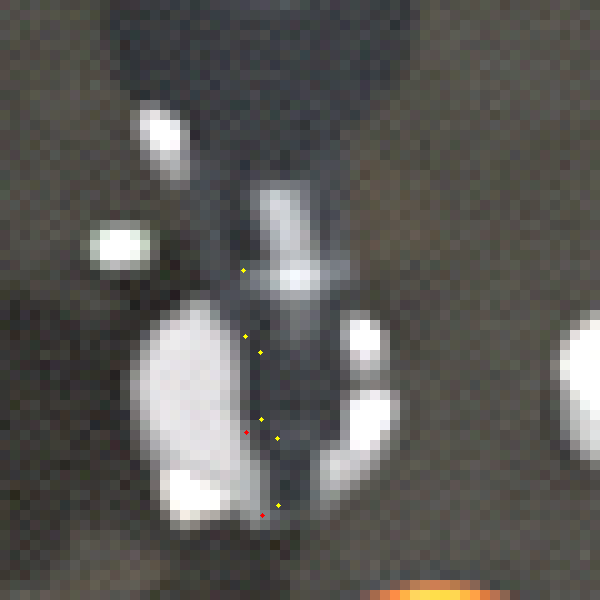

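Request:
arm_command(deltas=[[[0,0,0,3,0,-0.8,75],[0,0,0,2,0,0,75],[0,0,0,0,0,0,75]]])

```text
time_s: 16.95
tcp_pos: [0.4498, -0.4157, -0.0433]
ee_rot: [[0.002, 0.118, 0.993], [-0.0, 0.993, -0.118], [-1.0, -0.0, 0.002]]
force: [0.3, -0.4, -0.0]
grip_width: 0.075
```

Request:
arm_command(deltas=[[[0,0,0,1.5,0,0,75],[0,0,0,0,0,0,75]]])

```text
time_s: 17.15
tcp_pos: [0.4498, -0.4158, -0.0448]
ee_rot: [[0.003, 0.118, 0.993], [-0.001, 0.993, -0.118], [-1.0, -0.0, 0.003]]
force: [0.0, 0.0, 1.4]
grip_width: 0.0748
```

```bash

python3 -c "
from h import *
todo((.4495,-.4152,-.042),83.2)
c=view('side','k6.png',290,350,250,310,gain=1.3,k=10)
"

```

```text
t 17.15 tcp [ 449.8 -415.8  -44.8] jaw 83.2 j [ 37.  45.   2. 114.  -4.  21. 125.] F [0.  0.  1.4] w 74.8
turn rv [0.   0.15 0.02] shift [-2.8  0.6 -0.4]
```

View pics/k6.png

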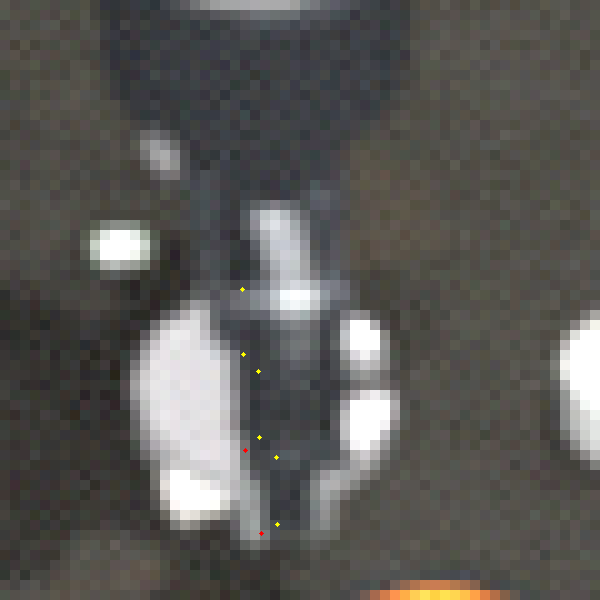

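Request:
arm_command(deltas=[[[0,0,0,-1,0.5,0,60],[0,0,0,0,0,0,55],[0,0,0,0,0,0,55],[0,0,0,0,0,0,55],[0,0,0,0,0,0,55]]])

```text
time_s: 17.7
tcp_pos: [0.4498, -0.4152, -0.0432]
ee_rot: [[0.002, 0.118, 0.993], [-0.0, 0.993, -0.118], [-1.0, -0.0, 0.002]]
force: [-0.8, 0.2, 0.4]
grip_width: 0.0634
```

Request:
arm_command(deltas=[[[0,0,0,-8,0,0,50],[0,0,0,-15,0,0,50],[0,0,0,-20,0,0,50],[0,0,0,-20,0,0,50],[0,0,0,0,0,0,50]]])

```text
time_s: 18.2
tcp_pos: [0.4485, -0.4141, 0.0234]
ee_rot: [[0.0, 0.118, 0.993], [0.001, 0.993, -0.118], [-1.0, 0.001, 0.0]]
force: [0.4, -0.3, -2.3]
grip_width: 0.0637
```

```bash

python3 -c "
from h import *
todo((.4495,-.4152,-.042),83.2)
c=view('side','k7.png',290,350,240,300,gain=1.3,k=10)
"

```

```text
t 18.2 tcp [ 448.5 -414.1   23.4] jaw 83.2 j [ 37.  39.   2. 113.  -3.  28. 125.] F [ 0.4 -0.3 -2.3] w 63.7
turn rv [-0.    0.   -0.09] shift [65.4 -1.   1.1]
```

View pics/k7.png

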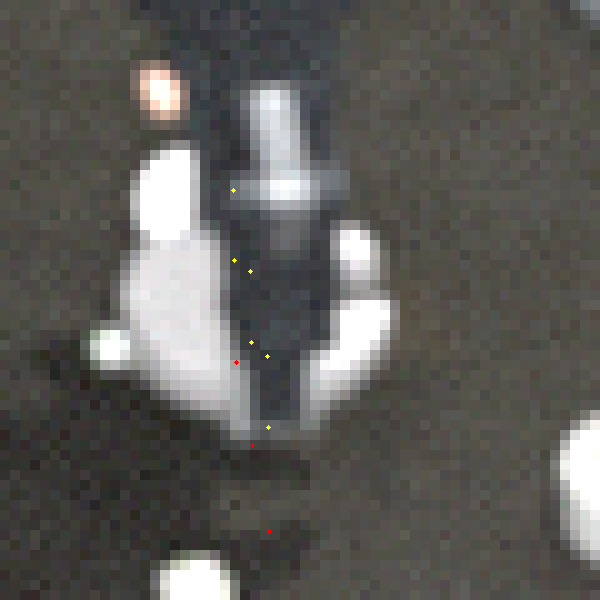

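```bash

python3 -c "
from h import *
mk=lambda a,b:(abs(a)<.035)&(abs(b)<.108)&(abs(b)>.045)
for n in('top','side'):
  c=camera(n)
  for h in (.100,.098):
    p,q=fit(c,carr_t,(.6265,-.144,np.radians(16.3)),h,.12,lo=130,blur=2.5,mask=mk);print(n,h,np.round(p,4),np.degrees(p[2]),round(q,3))
  f=lambda a,b:1-(np.hypot(a,b)<.009).astype(float)
  B=[]
  for sg in(1,-1):
    r,q=fit(c,f,(.6265-sg*.021,-.144+sg*.072,0),.100,.014,lo=120,blur=2.5);B.append(r[:2]);print(r,q)
  print(sum(B)/2,np.hypot(*(B[0]-B[1])))
  cv2.imwrite(f'pics/o_{n}_head.png',ortho(c,.58,.68,-.2,-.1,.152,5000))
  w=cloud(c)
"

```

```text
top 0.1 [ 0.6284 -0.1443  0.2776] 15.906284433239813 -0.767
top 0.098 [ 0.6291 -0.1443  0.2796] 16.019559545552806 -0.767
[ 0.60703356 -0.07257503  0.04777439] -0.8708135263854133
[ 0.64900119 -0.21615714  0.07978134] -0.8851898070605659
[ 0.62801738 -0.14436608] 0.149589785701655
side 0.1 [ 0.6264 -0.1457  0.2751] 15.764840810777702 -0.902
side 0.098 [ 0.6274 -0.1431  0.2757] 15.794812288668414 -0.9
[ 0.6059796  -0.07233045  0.01341338] -0.9826341558399679
[ 0.6483666  -0.21611002  0.02590438] -0.9736906595086054
[ 0.6271731  -0.14422024] 0.1498973768888143
```

View pics/o_top_head.png

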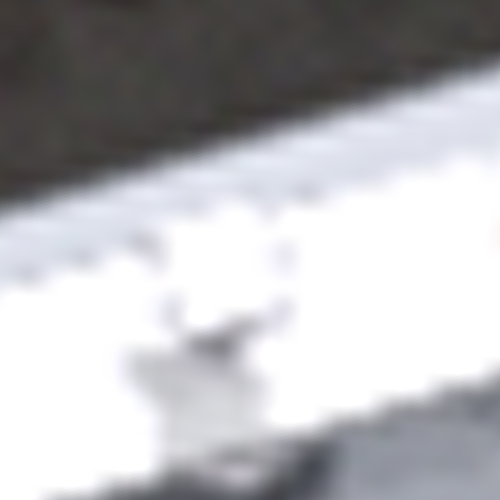

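View pics/o_side_head.png

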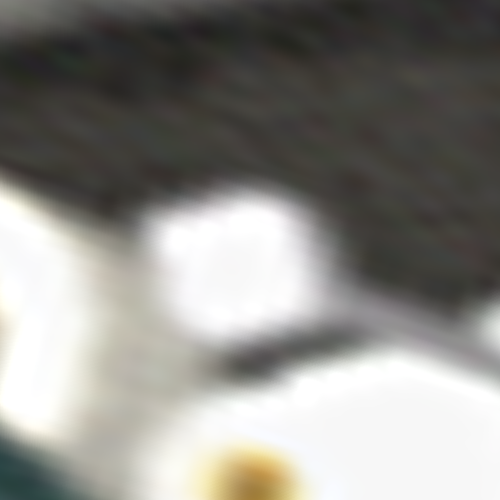

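```bash

python3 -c "
from h import *
todo((.553,-.136,.078),83.2)
"

```

```text
t 18.35 tcp [ 446.6 -412.3   20.2] jaw 83.22 j [ 37.  39.   2. 113.  -3.  28. 125.] F [ 0.9 -0.2 -3.8] w 63.1
turn rv [ 0.02 -0.27 -0.27] shift [-57.8 286.9  72.9]
```

Request:
arm_command(deltas=[[[0,0,0,-20,0,0,50],[0,0,0,-25,10,3,50],[0,0,0,-13,30,8,50],[0,0,0,0,40,10,50],[0,0,0,0,40,10,50],[0,0,0,0,40,10,50],[0,0,0,0,40,10,50],[0,0,0,0,40,10,50],[0,0,0,0,25,7,50],[0,0,0,0,10,3,50],[0,0,0,0,0,0,50],[0,0,0,0,0,0,50]]])

```text
time_s: 19.55
tcp_pos: [0.5447, -0.1386, 0.0681]
ee_rot: [[-0.026, 0.124, 0.992], [0.012, 0.992, -0.124], [-1.0, 0.008, -0.027]]
force: [-0.3, -1.1, -3.0]
grip_width: 0.0635
```

```bash

python3 -c "
from h import *
todo((.553,-.136,.066),83.2)
"

```

```text
t 19.55 tcp [ 544.7 -138.6   68.1] jaw 82.86 j [  6.  33.   5. 117.  -6.  31.  98.] F [-0.3 -1.1 -3. ] w 63.5
turn rv [-0.33 -1.55 -0.49] shift [2.1 3.6 8. ]
```

Request:
arm_command(deltas=[[[-0.3,-1.5,-0.5,1,3,0,50],[0,0,0,0,0,0,50],[0,0,0,0,0,0,50]]])

```text
time_s: 19.85
tcp_pos: [0.5421, -0.1429, 0.0665]
ee_rot: [[-0.003, 0.128, 0.992], [-0.004, 0.992, -0.128], [-1.0, -0.004, -0.003]]
force: [0.7, 0.3, -3.2]
grip_width: 0.0639
```

```bash

python3 -c "
from h import *
todo((.553,-.136,.066),83.2)
c=view('side','l1.png',295,385,145,215,gain=1.2,k=8)
c=view('top','l2.png',280,380,130,210,gain=1.,k=7)
"

```

```text
t 19.85 tcp [ 542.1 -142.9   66.5] jaw 82.63 j [  6.  33.   5. 119.  -5.  29.  98.] F [ 0.7  0.3 -3.2] w 63.9
turn rv [-0.57 -0.16  0.24] shift [ 0.5  8.2 10. ]
```

View pics/l1.png

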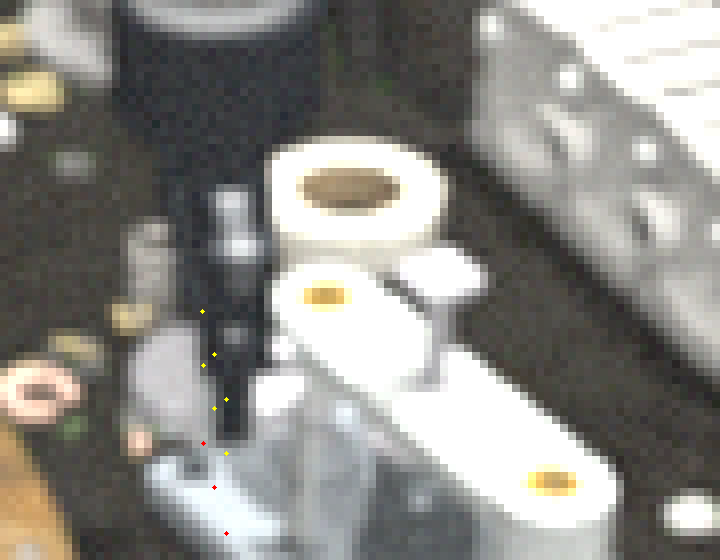

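View pics/l2.png

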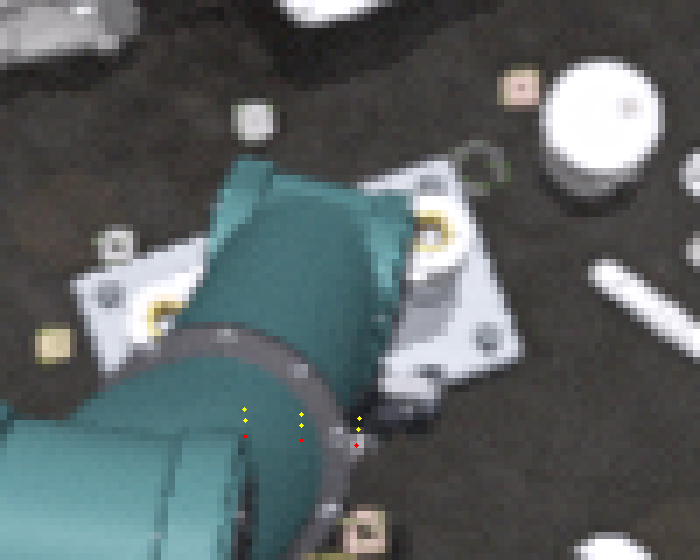

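Request:
arm_command(deltas=[[[-0.5,-0.2,0.2,0,5,5,50],[0,0,0,0,3,3,50],[0,0,0,0,0,0,50],[0,0,0,0,0,0,50]]])

```text
time_s: 20.35
tcp_pos: [0.5528, -0.1366, 0.0668]
ee_rot: [[0.002, 0.121, 0.993], [-0.0, 0.993, -0.121], [-1.0, -0.0, 0.002]]
force: [0.2, -1.3, -3.4]
grip_width: 0.0633
```

```bash

python3 -c "
from h import *
todo((.6276,-.1447,.064),83.2)
c=view('side','l3.png',295,385,145,215,gain=1.2,k=8,pts=False)
# predicted outline of disc for several z
s=env.observe();R=s['ee_rot'];p=s['tcp_pos']
im=cv2.imread('pics/l3.png')
t=np.linspace(np.radians(14),np.radians(346),60);r=.033
loc=np.c_[np.zeros(60),-np.sin(t)*r,np.cos(t)*r]
slot=np.array([[0,-.008,.032],[0,-.008,0],[0,.008,0],[0,.008,.032]])
for col,o in(((0,0,255),-.0432-.012),):
    for L in (loc,slot):
        q=proj(c,(p+(L+[o,0,0])@R.T)); q=((q-[295,145]+.5)*8).astype(int)
        cv2.polylines(im,[q.reshape(-1,1,2)],False,col,1)
cv2.imwrite('pics/l3.png',im)
"

```

```text
t 20.35 tcp [ 552.8 -136.6   66.8] jaw 83.07 j [  6.  33.   5. 118.  -6.  29.  98.] F [ 0.2 -1.3 -3.4] w 63.3
turn rv [-0.13  0.12  0.01] shift [ 2.8  0.8 75.2]
```

View pics/l3.png

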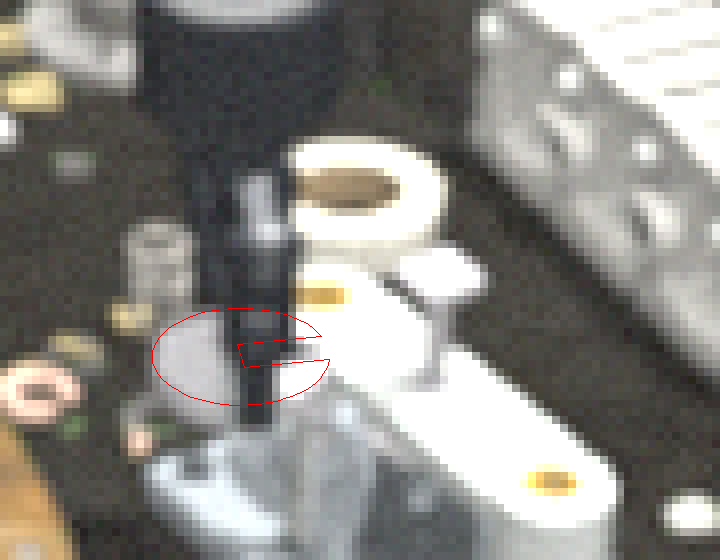

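Request:
arm_command(deltas=[[[0,0,0,2,0.8,10,50],[0,0,0,0,0,14,50],[0,0,0,0,0,14,50],[0,0,0,0,0,8,50],[0,0,0,0,0,0,50]]])

```text
time_s: 20.9
tcp_pos: [0.6042, -0.1414, 0.0646]
ee_rot: [[0.004, 0.12, 0.993], [-0.001, 0.993, -0.12], [-1.0, -0.0, 0.004]]
force: [-0.4, 0.5, -2.5]
grip_width: 0.0636
```

```bash
cat >> h.py <<'E'
def slotview(name,r,o,u0=295,v0=145,W=90,H=70,k=8,zs=1,dc=(0,0),jawoff=0):
    """overlay; o = tool-x offset (m) of the disc's upper face, zs=+1 mouth along tool z, jawoff deg of mouth"""
    c=view('side',name,u0,u0+W,v0,v0+H,gain=1.2,k=k,pts=False)
    s=env.observe();R=np.array(s['ee_rot']);p=np.array(s['tcp_pos'])
    im=cv2.imread('pics/'+name)
    t=np.linspace(np.arcsin(.008/r),2*np.pi-np.arcsin(.008/r),60)
    loc=np.c_[np.zeros(60),-np.sin(t)*r,zs*np.cos(t)*r]
    m=np.sqrt(r*r-.008**2)
    slot=np.array([[0,-.008,zs*m],[0,-.008,0],[0,.008,0],[0,.008,zs*m]])
    a=np.radians(jawoff);Q=np.array([[1,0,0],[0,np.cos(a),-np.sin(a)],[0,np.sin(a),np.cos(a)]])
    for L in (loc,slot):
        q=proj(c,p+((L@Q.T)+[o,dc[0],dc[1]])@R.T);q=((q-[u0,v0]+.5)*k).astype(int)
        cv2.polylines(im,[q.reshape(-1,1,2)],False,(0,0,255),1)
    cv2.imwrite('pics/'+name,im)
E
python3 -c "
from h import *
todo((.6276,-.1447,.064),83.2)
slotview('l4.png',.033,-.0552)
"

```

```text
t 20.9 tcp [ 604.2 -141.4   64.6] jaw 83.12 j [  5.  36.   5. 111.  -6.  33.  97.] F [-0.4  0.5 -2.5] w 63.6
turn rv [-0.08  0.25  0.02] shift [ 0.6 -0.5 23.7]
```

View pics/l4.png

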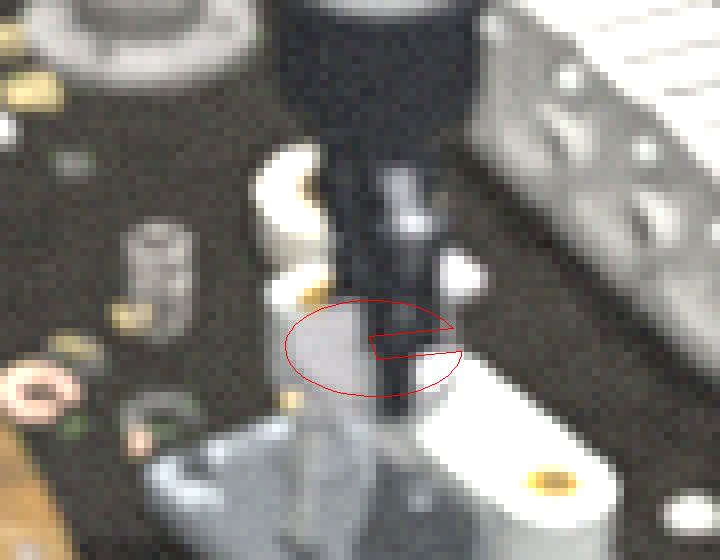

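Request:
arm_command(deltas=[[[0,0,0,0,0,8,50],[0,0,0,0,0,8,50],[0,0,0,0,0,6,50],[0,0,0,0,0,0,50]]])

```text
time_s: 21.35
tcp_pos: [0.6253, -0.144, 0.0641]
ee_rot: [[0.001, 0.12, 0.993], [-0.0, 0.993, -0.12], [-1.0, -0.0, 0.001]]
force: [0.7, 0.4, -2.8]
grip_width: 0.0635
```

```bash

python3 -c "
from h import *
todo((.6276,-.1447,.057),83.2)
"

```

```text
t 21.35 tcp [ 625.3 -144.    64.1] jaw 83.1 j [  5.  37.   5. 108.  -6.  35.  97.] F [ 0.7  0.4 -2.8] w 63.5
turn rv [-0.1   0.07  0.01] shift [ 7.1 -0.4  2.3]
```

Request:
arm_command(deltas=[[[0,0,0,3,0,2,50],[0,0,0,3,0,0,50],[0,0,0,2,0,0,50],[0,0,0,0,0,0,50]]])

```text
time_s: 21.75
tcp_pos: [0.6267, -0.1443, 0.0552]
ee_rot: [[-0.0, 0.12, 0.993], [-0.0, 0.993, -0.12], [-1.0, -0.0, -0.0]]
force: [0.2, 0.8, -1.8]
grip_width: 0.0634
```

```bash

python3 -c "
from h import *
todo((.6276,-.1447,.057),83.2)
slotview('l5.png',.033,-.0552)
"

```

```text
t 21.75 tcp [ 626.7 -144.3   55.2] jaw 83.09 j [  5.  38.   5. 108.  -6.  34.  97.] F [ 0.2  0.8 -1.8] w 63.4
turn rv [-0.11 -0.    0.01] shift [-1.8 -0.3  1. ]
```

View pics/l5.png

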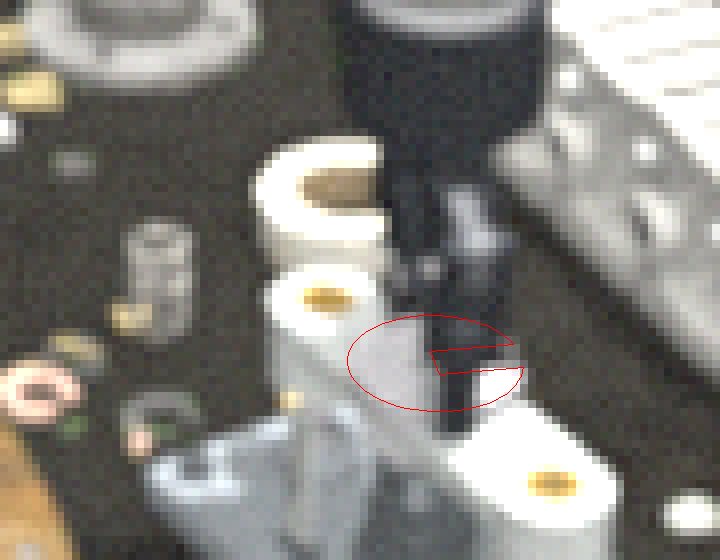

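Request:
arm_command(deltas=[[[0,0,0,2,0,0,50],[0,0,0,1,0,0,50],[0,0,0,0,0,0,50]]])

```text
time_s: 22.1
tcp_pos: [0.6267, -0.1443, 0.053]
ee_rot: [[0.0, 0.12, 0.993], [0.0, 0.993, -0.12], [-1.0, 0.0, 0.0]]
force: [-0.1, -0.8, 0.7]
grip_width: 0.063
```

Now the load is on the carrier; release and rise.

Request:
arm_command(deltas=[[[0,0,0,0,0,0,70],[0,0,0,0,0,0,75],[0,0,0,0,0,0,75],[0,0,0,-10,0,0,75],[0,0,0,-30,0,0,75],[0,0,0,-40,0,0,75],[0,0,0,-40,0,0,75],[0,0,0,-20,0,0,75],[0,0,0,0,0,0,75]]])

```text
time_s: 23.0
tcp_pos: [0.628, -0.145, 0.2021]
ee_rot: [[0.004, 0.121, 0.993], [-0.001, 0.993, -0.121], [-1.0, -0.0, 0.004]]
force: [0.1, -0.2, -0.8]
grip_width: 0.0749
```

```bash

python3 -c "
from h import *
todo((.3672,-.2722,.16),94.7-20)
c=view('side','l6.png',305,385,155,215,gain=1.2,k=9,pts=False)
"

```

```text
t 23.0 tcp [ 628.  -145.   202.1] jaw 83.06 j [  4.  28.   7. 103.  -4.  49.  96.] F [ 0.1 -0.2 -0.8] w 74.9
turn rv [8.36 0.24 0.01] shift [  42.1 -191.5 -218. ]
```

View pics/l6.png

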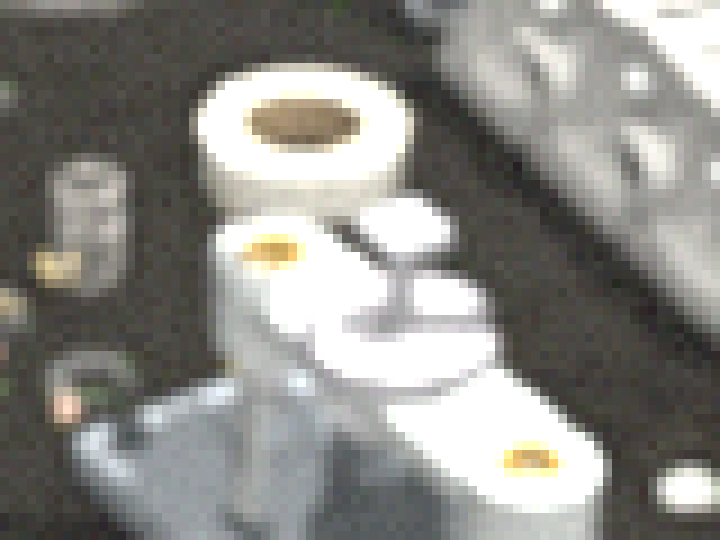

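```bash

python3 -c "
from h import *
todo((.3672,-.2722,.10),100)
w=np.load('w0.npz')['w']
m=(w[...,2]>.04)&(w[...,0]>.3)&(w[...,0]<.45)&(w[...,1]<-.1)&(w[...,1]>-.25);print('board right edge y',np.nanpercentile(w[m][:,1],[0,1,5]))
"

```

```text
t 23.05 tcp [ 627.3 -144.8  200.8] jaw 83.06 j [  4.  28.   7. 103.  -4.  49.  96.] F [0.6 0.3 0.6] w 75.4
turn rv [-16.94   0.13   0.04] shift [ 100.8  -80.3 -278.3]
board right edge y [-0.17716541 -0.17503492 -0.17070395]
```

Request:
arm_command(deltas=[[[-8.4,0,0,0,0,0,68],[-8.4,0,0,0,-5,-20,68],[0,0,0,5,-12,-40,68],[0,0,0,5,-12,-40,68],[0,0,0,10,-12,-40,68],[0,0,0,10,-12,-40,68],[0,0,0,10,-12,-40,68],[0,0,0,10,-8,-30,68],[0,0,0,10,-4,-15,68],[0,0,0,0,0,0,68],[0,0,0,0,0,0,68]]])

```text
time_s: 24.15
tcp_pos: [0.362, -0.2628, 0.1268]
ee_rot: [[-0.017, -0.186, 0.982], [0.011, 0.982, 0.186], [-1.0, 0.014, -0.015]]
force: [1.1, 1.2, 0.2]
grip_width: 0.0678
```

```bash

python3 -c "
from h import *
todo((.3672,-.2722,.02),100)
"

```

```text
t 24.15 tcp [ 362.  -262.8  126.8] jaw 100.72 j [ 28.  21.   3. 130.  -2.  31. 133.] F [1.1 1.2 0.2] w 67.8
turn rv [ 0.72 -0.84 -0.79] shift [106.8 -10.2   3.5]
```

Request:
arm_command(deltas=[[[0.7,-0.8,-0.8,15,-6,2,68],[0,0,0,25,-3,1,68],[0,0,0,25,0,0,68],[0,0,0,20,0,0,68],[0,0,0,10,0,0,68],[0,0,0,0,0,0,68],[0,0,0,0,0,0,68]]])

```text
time_s: 24.85
tcp_pos: [0.3812, -0.2689, 0.0301]
ee_rot: [[0.013, -0.187, 0.982], [-0.003, 0.982, 0.187], [-1.0, -0.005, 0.012]]
force: [-0.5, -0.3, -0.3]
grip_width: 0.0682
```

```bash

python3 -c "
from h import *
todo((.3672,-.2722,.0),100)
c=view('side','m1.png',250,320,220,290,gain=1.3,k=8)
"

```

```text
t 24.85 tcp [ 381.2 -268.9   30.1] jaw 100.77 j [ 29.  32.   1. 132.  -3.  15. 134.] F [-0.5 -0.3 -0.3] w 68.2
turn rv [0.77 0.69 0.31] shift [ 30.1  -0.8 -14.4]
```

View pics/m1.png

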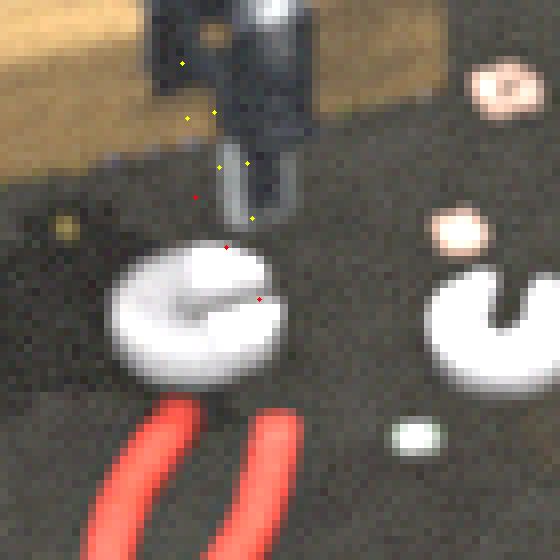

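Request:
arm_command(deltas=[[[0.8,0.7,0.3,0,-1,-8,68],[0,0,0,5,0,-6,68],[0,0,0,10,0,0,68],[0,0,0,8,0,0,68],[0,0,0,0,0,0,68],[0,0,0,0,0,0,68]]])

```text
time_s: 25.5
tcp_pos: [0.3676, -0.274, 0.0075]
ee_rot: [[0.003, -0.171, 0.985], [-0.003, 0.985, 0.171], [-1.0, -0.003, 0.002]]
force: [0.0, 0.2, 0.3]
grip_width: 0.068
```

```bash

python3 -c "
from h import *
todo((.3672,-.2722,-.042),100)
c=view('side','m2.png',250,320,220,290,gain=1.3,k=8)
"

```

```text
t 25.5 tcp [ 367.6 -274.     7.5] jaw 99.84 j [ 30.  35.   1. 133.  -3.  12. 134.] F [0.  0.2 0.3] w 68.0
turn rv [-0.16  0.14  0.18] shift [49.5  1.9 -0.1]
```

View pics/m2.png

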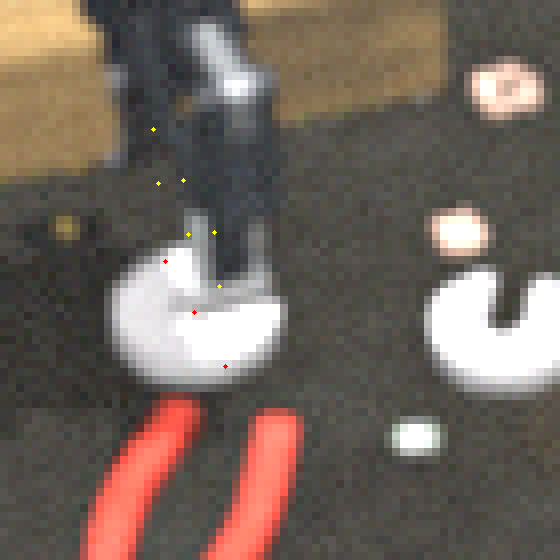

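Request:
arm_command(deltas=[[[-0.2,0.1,0.2,5,1.5,0,68],[0,0,0,9,0,0,68],[0,0,0,9,0,0,68],[0,0,0,6,0,0,68],[0,0,0,0,0,0,68],[0,0,0,0,0,0,68]]])

```text
time_s: 26.15
tcp_pos: [0.3678, -0.2722, -0.0244]
ee_rot: [[0.0, -0.175, 0.985], [0.001, 0.985, 0.175], [-1.0, 0.001, 0.001]]
force: [0.1, 0.1, 0.7]
grip_width: 0.068
```

```bash

python3 -c "
from h import *
todo((.3672,-.2722,-.042),100)
print(env.observe()['joint_positions'])
c=view('side','m3.png',250,320,220,290,gain=1.3,k=8)
"

```

```text
t 26.15 tcp [ 367.8 -272.2  -24.4] jaw 100.1 j [ 30.  39.   1. 133.  -4.   8. 134.] F [0.1 0.1 0.7] w 68.0
turn rv [ 0.1   0.04 -0.05] shift [17.6  0.1 -0.6]
[ 30.35936783  38.6438208    0.69760711 133.21482862  -3.50948426
   8.16398961 134.47343536]
```

View pics/m3.png

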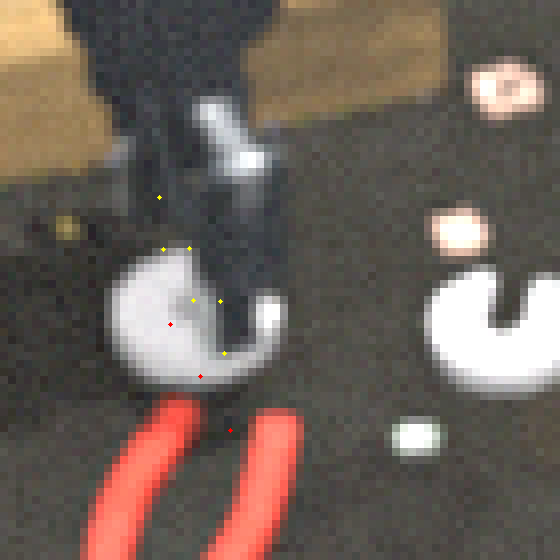

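Request:
arm_command(deltas=[[[0,0,0,6,0,0,68],[0,0,0,6,0,0,68],[0,0,0,3,0,-0.5,68],[0,0,0,0,0,0,68]]])

```text
time_s: 26.6
tcp_pos: [0.3678, -0.2726, -0.0401]
ee_rot: [[0.002, -0.175, 0.985], [0.0, 0.985, 0.175], [-1.0, -0.0, 0.002]]
force: [-0.8, -0.4, 1.0]
grip_width: 0.0679
```

```bash

python3 -c "
from h import *
todo((.3672,-.2722,-.042),100)
print(env.observe()['joint_positions'])
c=view('side','m4.png',250,320,220,290,gain=1.3,k=8)
"

```

```text
t 26.6 tcp [ 367.8 -272.6  -40.1] jaw 100.09 j [ 31.  41.   0. 133.  -3.   6. 134.] F [-0.8 -0.4  1. ] w 67.9
turn rv [0.09 0.1  0.01] shift [ 1.9  0.5 -0.5]
[ 30.57099283  40.59848599   0.46893406 133.3279966   -3.47831193
   6.00760712 134.47972749]
```

View pics/m4.png

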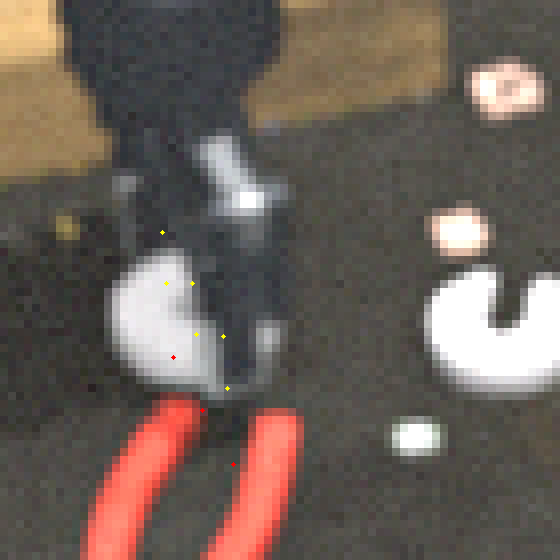

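Request:
arm_command(deltas=[[[0,0,0,0.5,0,0,50],[0,0,0,0,0,0,45],[0,0,0,0,0,0,45],[0,0,0,0,0,0,45],[0,0,0,0,0,0,45]]])

```text
time_s: 27.15
tcp_pos: [0.3679, -0.2726, -0.0397]
ee_rot: [[0.002, -0.175, 0.985], [-0.0, 0.985, 0.175], [-1.0, -0.0, 0.002]]
force: [0.6, 0.1, -2.3]
grip_width: 0.0547
```

```bash

python3 -c "
from h import *
todo((.3672,-.2722,-.042),100)
slotview('m5.png',.029,-.0402-.012,250,220,70,70,8,jawoff=-5.3)
slotview('m5b.png',.029,-.0402-.012,250,220,70,70,8,jawoff=5.3)
"

```

```text
t 27.15 tcp [ 367.9 -272.6  -39.7] jaw 100.1 j [ 31.  41.   0. 133.  -3.   6. 134.] F [ 0.6  0.1 -2.3] w 54.7
turn rv [0.1  0.13 0.02] shift [ 2.3  0.5 -0.6]
```

View pics/m5.png

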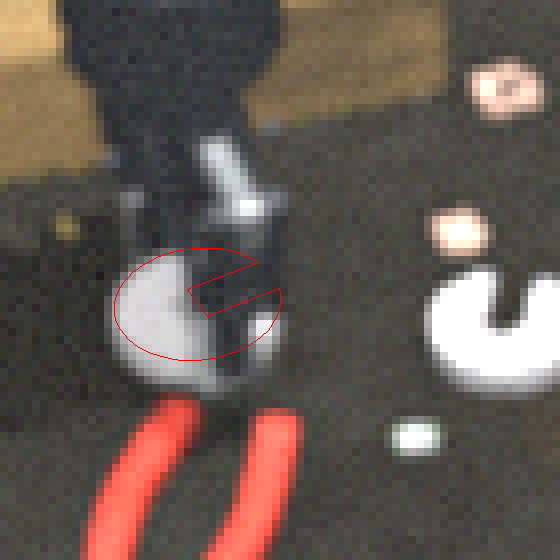

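View pics/m5b.png

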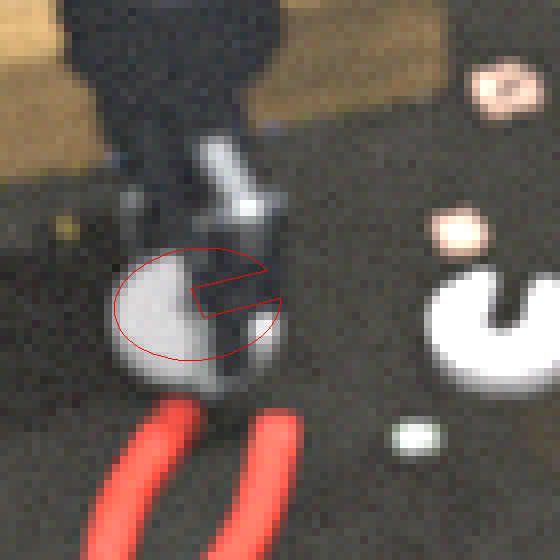

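Request:
arm_command(deltas=[[[0,0,0,-8,0,0,45],[0,0,0,-15,0,0,45],[0,0,0,-25,0,0,45],[0,0,0,-25,0,0,45],[0,0,0,0,0,0,45]]])

```text
time_s: 27.75
tcp_pos: [0.3666, -0.2719, 0.0361]
ee_rot: [[-0.0, -0.175, 0.985], [0.002, 0.985, 0.175], [-1.0, 0.002, -0.0]]
force: [0.5, -0.4, -3.2]
grip_width: 0.0555
```

```bash

python3 -c "
from h import *
todo((.3672,-.2722,-.042),100)
slotview('m6.png',.029,-.0402-.012,240,200,75,75,8,jawoff=5.3)
"

```

```text
t 27.75 tcp [ 366.6 -271.9   36.1] jaw 100.09 j [ 30.  31.   2. 132.  -3.  16. 134.] F [ 0.5 -0.4 -3.2] w 55.5
turn rv [ 0.09 -0.01 -0.11] shift [78.1 -0.4  0.5]
```

View pics/m6.png

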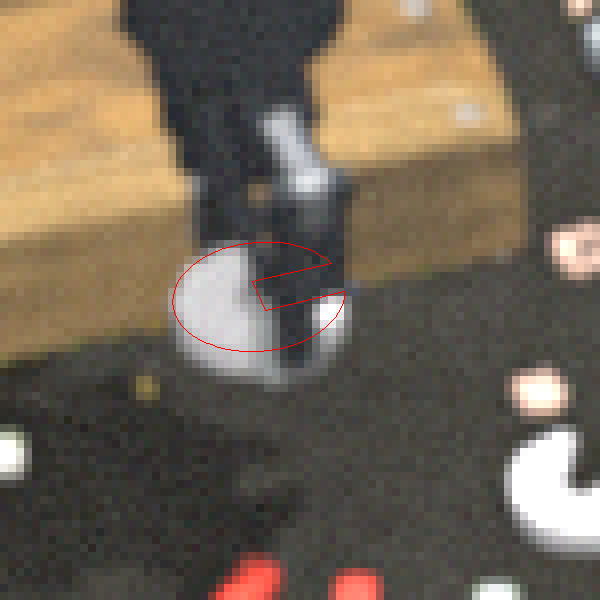

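Request:
arm_command(deltas=[[[8.4,0,0,-20,0,0,45],[8.4,0,0,-20,0,0,45],[8.4,0,0,-20,0,0,45],[8.4,0,0,-20,0,0,45],[8.4,0,0,-20,0,0,45],[8.4,0,0,0,0,0,45],[8.4,0,0,0,0,0,45],[8.4,0,0,0,0,0,45],[8.4,0,0,0,0,0,45],[8.4,0,0,0,0,0,45],[8.4,0,0,0,0,0,45],[8.4,0,0,0,0,0,45],[8.4,0,0,0,0,0,45],[8.4,0,0,0,0,0,45],[8,0,0,0,0,0,45],[4,0,0,0,0,0,45],[0,0,0,0,0,0,45]]])

```text
time_s: 29.5
tcp_pos: [0.3526, -0.2622, 0.123]
ee_rot: [[-0.036, 0.839, -0.543], [0.015, -0.543, -0.84], [-0.999, -0.038, 0.007]]
force: [0.2, -0.2, -2.3]
grip_width: 0.0554
```

```bash
sed -i 's/    d=(jaw_deg-a+90)%180-90/    d=(jaw_deg-a+180)%360-180 if full else (jaw_deg-a+90)%180-90/; s/def todo(xyz,jaw_deg,s=None)/def todo(xyz,jaw_deg,s=None,full=False)/' h.py
python3 -c "
from h import *
todo((.673,-.085,.13),-31.7,full=True)
"

```

```text
t 29.5 tcp [ 352.6 -262.2  123. ] jaw -32.91 j [ -3.  28.  45. 131. -33.  35.  34.] F [ 0.2 -0.2 -2.3] w 55.4
turn rv [-1.2   0.39  2.2 ] shift [  -7.   179.5 -319.2]
```

Request:
arm_command(deltas=[[[-1.2,0.4,2.2,-7,8,-14,45],[0,0,0,-3,18,-32,45],[0,0,0,0,20,-36,45],[0,0,0,0,20,-36,45],[0,0,0,0,20,-36,45],[0,0,0,0,20,-36,45],[0,0,0,0,20,-36,45],[0,0,0,0,20,-36,45],[0,0,0,0,12,-22,45],[0,0,0,0,6,-10,45],[0,0,0,0,0,0,45],[0,0,0,0,0,0,45]]])

```text
time_s: 30.7
tcp_pos: [0.6563, -0.0748, 0.1319]
ee_rot: [[0.008, 0.865, -0.503], [0.011, -0.503, -0.864], [-1.0, 0.002, -0.013]]
force: [0.2, -0.4, -2.2]
grip_width: 0.0549
```

```bash

python3 -c "
from h import *
todo((.673,-.085,.13),-31.7,full=True)
"

```

```text
t 30.7 tcp [656.3 -74.8 131.9] jaw -30.17 j [-25.  40.  43. 105. -37.  49.   7.] F [ 0.2 -0.4 -2.2] w 54.9
turn rv [ 1.53 -0.77 -0.09] shift [ 1.9 19.5 -0.1]
```

Request:
arm_command(deltas=[[[1.5,-0.8,0,0,10,0,45],[0,0,0,15,8,0,45],[0,0,0,20,0,0,45],[0,0,0,15,0,0,45],[0,0,0,4,0,0,45],[0,0,0,0,0,0,45],[0,0,0,0,0,0,45]]])

```text
time_s: 31.4
tcp_pos: [0.6625, -0.0925, 0.074]
ee_rot: [[-0.006, 0.845, -0.535], [-0.001, -0.535, -0.845], [-1.0, -0.004, 0.004]]
force: [0.1, 0.4, -2.7]
grip_width: 0.0551
```

```bash

python3 -c "
from h import *
todo((.673,-.085,.074),-31.7,full=True)
slotview('n1.png',.029,-.0399-.012,305,135,85,75,8,jawoff=5.3)
"

```

```text
t 31.4 tcp [662.5 -92.5  74. ] jaw -32.37 j [-22.  45.  41. 105. -40.  46.   8.] F [ 0.1  0.4 -2.7] w 55.1
turn rv [-0.67  0.23  0.25] shift [ -0.    5.  -11.9]
```

View pics/n1.png

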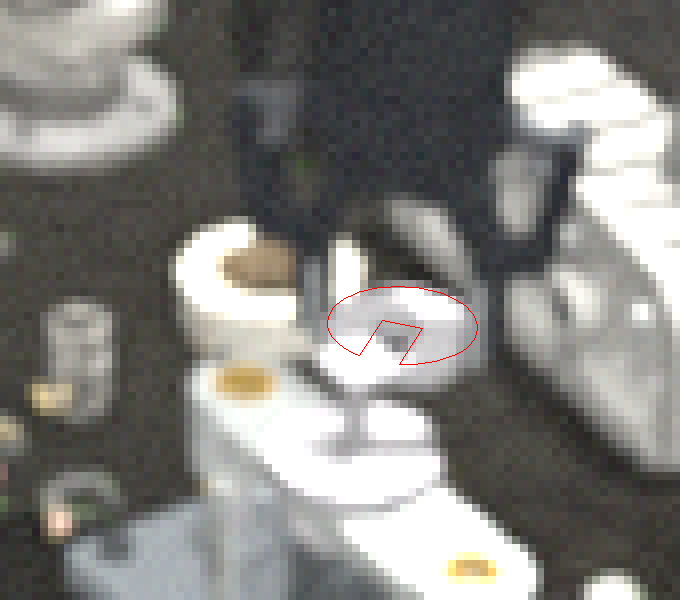

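Request:
arm_command(deltas=[[[-0.7,0.2,0.2,0,3.5,0,45],[0,0,0,0,0,0,45],[0,0,0,0,0,0,45]]])

```text
time_s: 31.75
tcp_pos: [0.6672, -0.0947, 0.076]
ee_rot: [[0.003, 0.852, -0.523], [-0.0, -0.523, -0.852], [-1.0, 0.003, -0.001]]
force: [0.1, -0.3, -2.2]
grip_width: 0.0552
```

```bash

python3 -c "
from h import *
todo((.6276,-.1447,.074),-31.7,full=True)
s=env.observe();p=s['tcp_pos'];S=np.array([.6276,-.1447]);th=np.radians(-127+0);
d=p[:2]-S;m=np.array([np.cos(th),np.sin(th)]);print('along',-d@m*1000,'perp',(d@[-m[1],m[0]])*1000)
c=camera('side')
u0,v0=325,165
im=cv2.resize(c['img'][v0:v0+50,u0:u0+60],None,fx=12,fy=12,interpolation=3)
for z in np.arange(.1087,.145,.004):
  for e in(-.005,.005):
    q=(proj(c,[*(S+e*np.array([.978,.21])),z])[0]-[u0,v0]+.5)*12
    cv2.circle(im,tuple(q.astype(int)),2,(0,0,255),-1)
th=np.radians(16.2);
for sx,sy in((1,1),(1,-1),(-1,-1),(-1,1),(1,1)):
    a,b=.012*sx,.012*sy;
    q=(proj(c,[S[0]+np.cos(th)*a-np.sin(th)*b,S[1]+np.sin(th)*a+np.cos(th)*b,.149])[0]-[u0,v0]+.5)*12
    cv2.circle(im,tuple(q.astype(int)),3,(0,255,0),-1)
cv2.imwrite('pics/n2.png',im)
"

```

```text
t 31.75 tcp [667.2 -94.7  76. ] jaw -31.57 j [-21.  45.  40. 105. -40.  45.   9.] F [ 0.1 -0.3 -2.2] w 55.2
turn rv [ 0.13 -0.07 -0.16] shift [ 2.  -7.4 63.3]
along 63.743014726804255 perp 1.5295351513893463
```

View pics/n2.png

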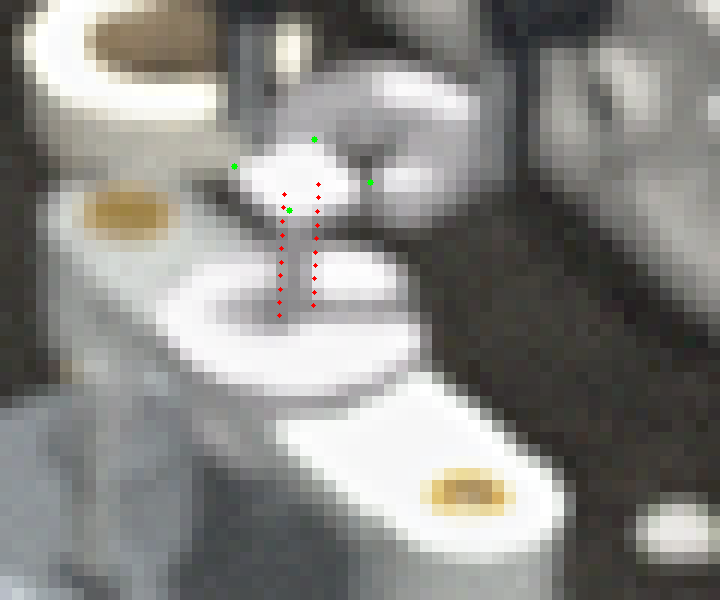

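Request:
arm_command(deltas=[[[0,0,0,2,-1.5,0,45],[0,0,0,0,-0.9,10,45],[0,0,0,0,-0.9,10,45],[0,0,0,0,-0.9,10,45],[0,0,0,0,0,0,45],[0,0,0,0,0,0,45]]])

```text
time_s: 32.4
tcp_pos: [0.6455, -0.1214, 0.0744]
ee_rot: [[0.003, 0.851, -0.525], [-0.001, -0.525, -0.851], [-1.0, 0.003, -0.001]]
force: [0.0, -0.2, -2.9]
grip_width: 0.0552
```

```bash
cat >> h.py <<'E'
def ap(mouth,S=(.6276,-.1447)):
    s=env.observe();p=np.array(s['tcp_pos']);R=np.array(s['ee_rot']);d=np.array([*(np.array(S)-p[:2]),0]);th=np.radians(mouth)
    m=np.array([np.cos(th),np.sin(th),0]);n=np.array([-m[1],m[0],0])
    print('along mm',d@m*1000,'perp',d@n*1000,'fix perp in tool',np.round(R.T@(n*(d@n))*1000,1),'all in tool',np.round(R.T@d*1000,1))
E
python3 -c "
from h import *
todo((.6276,-.1447,.074),-31.7,full=True)
ap(-127)
slotview('n3.png',.029,-.0399-.012,305,135,85,75,8,jawoff=5.3)
"

```

```text
t 32.4 tcp [ 645.5 -121.4   74.4] jaw -31.65 j [-19.  44.  40. 107. -40.  44.  12.] F [ 0.  -0.2 -2.9] w 55.2
turn rv [ 0.05 -0.03 -0.19] shift [ 0.4 -3.  29.3]
along mm 29.43329133066324 perp -0.2785349722123131 fix perp in tool [-0.  -0.3 -0. ] all in tool [-0.  -3.  29.3]
```

View pics/n3.png

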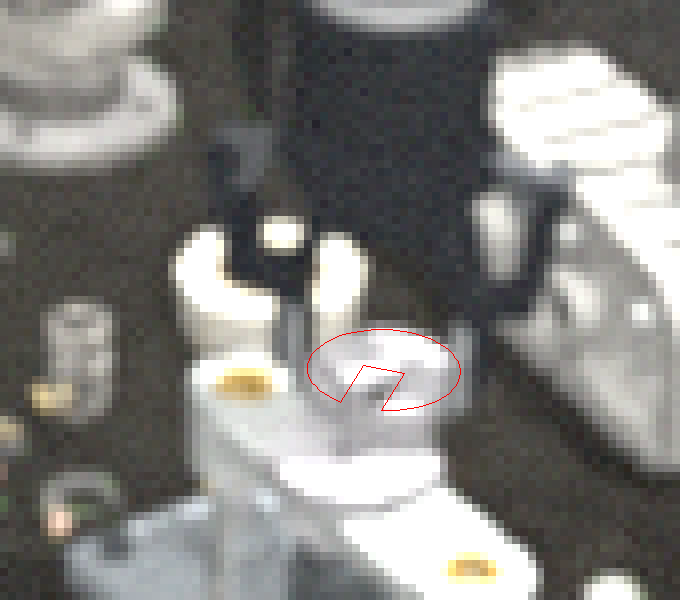

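Request:
arm_command(deltas=[[[0,0,0,0,-1,10,45],[0,0,0,0,-1,10,45],[0,0,0,0,-0.8,8,45],[0,0,0,0,0,0,45],[0,0,0,0,0,0,45]]])

```text
time_s: 32.95
tcp_pos: [0.627, -0.146, 0.0745]
ee_rot: [[0.003, 0.851, -0.525], [-0.002, -0.525, -0.851], [-1.0, 0.004, -0.0]]
force: [-0.2, 0.7, -3.3]
grip_width: 0.0552
```

```bash

python3 -c "
from h import *
todo((.6276,-.1447,.069),-31.7,full=True)
ap(-127)
"

```

```text
t 32.95 tcp [ 627.  -146.    74.5] jaw -31.65 j [-17.  43.  40. 109. -40.  43.  14.] F [-0.2  0.7 -3.3] w 55.2
turn rv [ 0.05 -0.02 -0.22] shift [ 5.5 -0.2 -1.4]
along mm -1.3319900415141859 perp -0.31342782396367624 fix perp in tool [-0.  -0.3 -0. ] all in tool [-0.  -0.2 -1.4]
```

Request:
arm_command(deltas=[[[0,0,0,3,0,-1,45],[0,0,0,2,0,0,45],[0,0,0,1,0,0,45],[0,0,0,0,0,0,45]]])

```text
time_s: 33.35
tcp_pos: [0.6284, -0.1441, 0.0678]
ee_rot: [[0.004, 0.852, -0.523], [-0.001, -0.523, -0.852], [-1.0, 0.004, -0.001]]
force: [-0.2, -0.3, -1.6]
grip_width: 0.055
```

Request:
arm_command(deltas=[[[0,0,0,1.5,0,0,45],[0,0,0,0,0,0,45]]])

```text
time_s: 33.55
tcp_pos: [0.6284, -0.1441, 0.0664]
ee_rot: [[0.004, 0.852, -0.523], [-0.002, -0.523, -0.852], [-1.0, 0.004, -0.001]]
force: [-0.5, 0.2, 0.6]
grip_width: 0.0555
```

Request:
arm_command(deltas=[[[0,0,0,0.5,0,0,66],[0,0,0,0,0,0,66],[0,0,0,0,0,0,66],[0,0,0,-10,0,0,66],[0,0,0,-30,0,0,66],[0,0,0,-40,0,0,60],[0,0,0,-40,0,0,60],[0,0,0,-20,0,0,60],[0,0,0,0,0,0,60]]])

```text
time_s: 34.45
tcp_pos: [0.6291, -0.1452, 0.2148]
ee_rot: [[0.007, 0.852, -0.524], [-0.003, -0.524, -0.852], [-1.0, 0.007, -0.001]]
force: [0.3, -0.2, -0.1]
grip_width: 0.0603
```

```bash

python3 -c "
from h import *
todo((.4682,-.3096,.13),-25,full=True)
c=view('side','n4.png',305,385,155,215,gain=1.1,k=9,pts=False)
"

```

```text
t 34.45 tcp [ 629.1 -145.2  214.8] jaw -31.62 j [-23.  34.  49. 104. -31.  56.   7.] F [ 0.3 -0.2 -0.1] w 60.3
turn rv [-6.62 -0.06 -0.41] shift [ 84.8 -76.4 217. ]
```

View pics/n4.png

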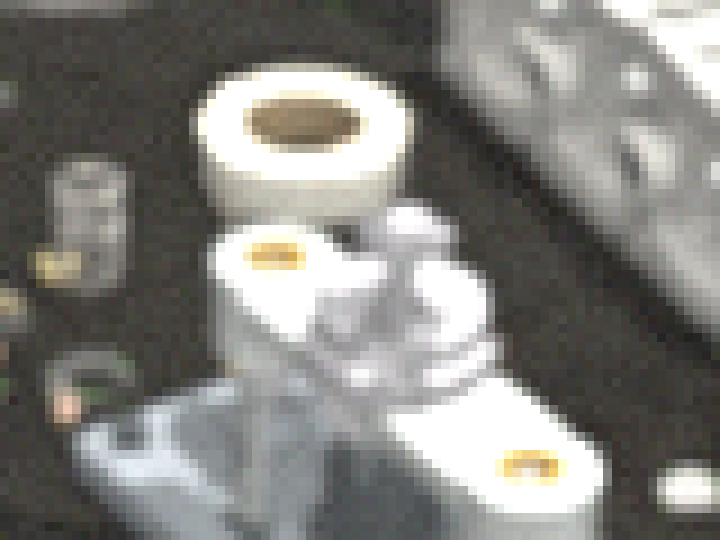

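Request:
arm_command(deltas=[[[-6.6,0,-0.4,0,0,0,60],[0,0,0,0,-10,28,60],[0,0,0,5,-14,40,60],[0,0,0,10,-14,40,60],[0,0,0,15,-14,40,60],[0,0,0,15,-14,40,60],[0,0,0,15,-6,18,60],[0,0,0,15,-3,8,60],[0,0,0,0,0,0,60],[0,0,0,0,0,0,60]]])

```text
time_s: 35.5
tcp_pos: [0.4597, -0.3059, 0.1252]
ee_rot: [[-0.017, 0.91, -0.415], [0.009, -0.415, -0.91], [-1.0, -0.019, -0.001]]
force: [1.0, -0.1, -0.3]
grip_width: 0.0602
```

```bash

python3 -c "
from h import *
todo((.4683,-.3095,.02),-24.8,full=True)
"

```

```text
t 35.5 tcp [ 459.7 -305.9  125.2] jaw -24.5 j [ -0.  33.  41. 118. -33.  42.  38.] F [ 1.  -0.1 -0.3] w 60.2
turn rv [ 0.3  -0.08  1.11] shift [105.2   9.3  -0.4]
```

Request:
arm_command(deltas=[[[0.3,0,1.1,15,6,0,60],[0,0,0,25,2,0,60],[0,0,0,25,0,0,60],[0,0,0,25,0,0,60],[0,0,0,12,0,0,60],[0,0,0,0,0,0,60],[0,0,0,0,0,0,60]]])

```text
time_s: 36.2
tcp_pos: [0.4775, -0.3046, 0.0222]
ee_rot: [[0.01, 0.913, -0.408], [0.001, -0.408, -0.913], [-1.0, 0.008, -0.005]]
force: [-0.2, 0.4, 0.0]
grip_width: 0.06
```

```bash

python3 -c "
from h import *
todo((.4683,-.3095,-.04),-24.8,full=True)
c=view('side','q1.png',280,350,210,280,gain=1.2,k=8)
"

```

```text
t 36.2 tcp [ 477.5 -304.6   22.2] jaw -24.05 j [  7.  41.  30. 120. -43.  29.  46.] F [-0.2  0.4  0. ] w 60.0
turn rv [ 0.75 -0.27 -0.48] shift [62.2 -6.2  8.3]
```

View pics/q1.png

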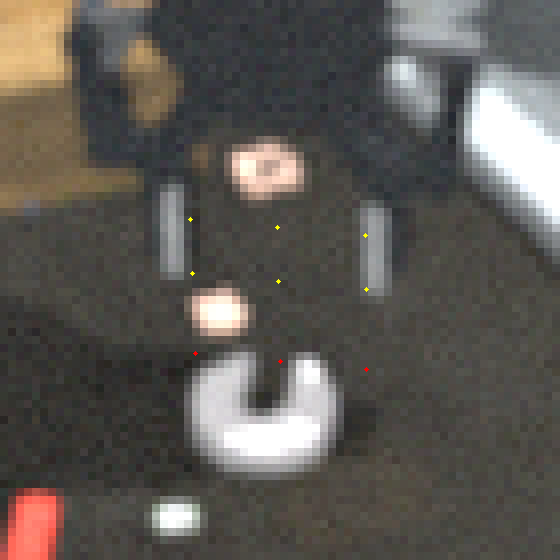

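Request:
arm_command(deltas=[[[0.7,-0.3,-0.5,0,-4,5,60],[0,0,0,8,-2,3,60],[0,0,0,12,0,0,60],[0,0,0,12,0,0,60],[0,0,0,6,0,0,60],[0,0,0,0,0,0,60],[0,0,0,0,0,0,60]]])

```text
time_s: 36.95
tcp_pos: [0.4693, -0.3112, -0.0167]
ee_rot: [[0.002, 0.907, -0.42], [-0.003, -0.42, -0.907], [-1.0, 0.003, 0.002]]
force: [-1.6, -0.2, 0.8]
grip_width: 0.06
```

```bash

python3 -c "
from h import *
todo((.4683,-.3095,-.04),-24.8,full=True)
c=view('side','q2.png',280,350,210,280,gain=1.2,k=8)
"

```

```text
t 36.95 tcp [ 469.3 -311.2  -16.7] jaw -24.85 j [ 10.  44.  26. 121. -47.  25.  49.] F [-1.6 -0.2  0.8] w 60.0
turn rv [-0.05  0.09 -0.18] shift [23.3 -1.6 -1.1]
```

View pics/q2.png

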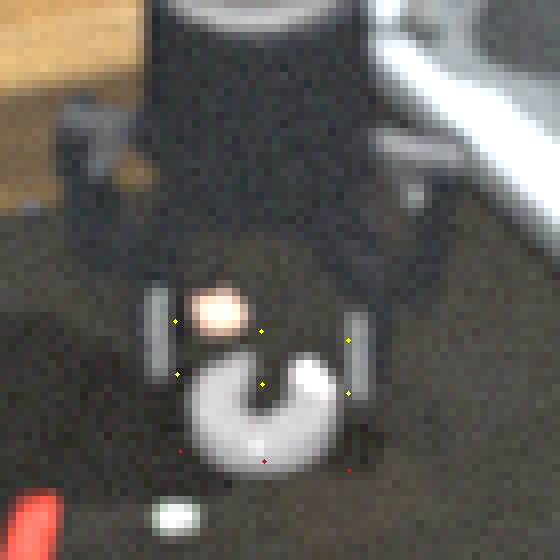

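Request:
arm_command(deltas=[[[0,0,-0.2,8,-1,-1,60],[0,0,0,9,0,0,60],[0,0,0,5,0,0,60],[0,0,0,0,0,0,60]]])

```text
time_s: 37.4
tcp_pos: [0.4695, -0.3099, -0.04]
ee_rot: [[-0.0, 0.908, -0.42], [-0.002, -0.42, -0.908], [-1.0, 0.001, 0.002]]
force: [0.4, -1.0, 0.8]
grip_width: 0.0598
```

```bash

python3 -c "
from h import *
todo((.4683,-.3095,-.04),-24.8,full=True)
c=view('side','q3.png',280,350,210,280,gain=1.4,k=8)
"

```

```text
t 37.4 tcp [ 469.5 -309.9  -40. ] jaw -24.81 j [ 12.  46.  24. 121. -48.  23.  50.] F [ 0.4 -1.   0.8] w 59.8
turn rv [-0.01  0.11 -0.04] shift [-0.  -1.3  0.2]
```

View pics/q3.png

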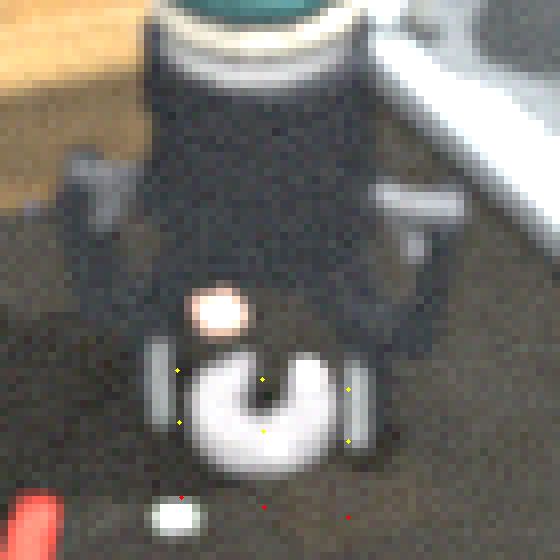

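Request:
arm_command(deltas=[[[0,0,0,-1.5,-1.2,0,54],[0,0,0,0,0,0,40],[0,0,0,0,0,0,40],[0,0,0,0,0,0,40],[0,0,0,0,0,0,40]]])

```text
time_s: 37.95
tcp_pos: [0.4683, -0.3095, -0.037]
ee_rot: [[0.001, 0.908, -0.42], [-0.002, -0.42, -0.908], [-1.0, 0.002, 0.001]]
force: [0.7, 0.6, -2.1]
grip_width: 0.0471
```

```bash

python3 -c "
from h import *
todo((.4683,-.3095,-.04),-24.8,full=True)
s=env.observe();print(s['tcp_pos'])
slotview('q4.png',.025,+s['tcp_pos'][2]-.012,280,210,70,70,8,zs=-1)
"

```

```text
t 37.95 tcp [ 468.3 -309.5  -37. ] jaw -24.83 j [ 12.  46.  24. 121. -48.  23.  50.] F [ 0.7  0.6 -2.1] w 47.1
turn rv [-0.03  0.08 -0.09] shift [3. 0. 0.]
[ 0.46830566 -0.30946992 -0.03695198]
```

View pics/q4.png

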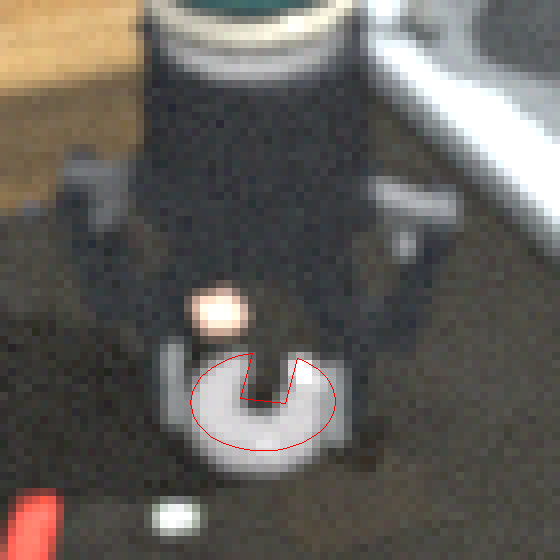

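Request:
arm_command(deltas=[[[0,0,0,-8,0,0,40],[0,0,0,-15,0,0,40],[0,0,0,-25,0,0,40],[-8,0,0,-30,0,0,40],[-8,0,0,-30,0,0,40],[-8,0,0,-25,0,0,40],[-8,0,0,-5,0,0,40],[-8,0,0,0,0,0,40],[-7.8,0,0,0,0,0,40],[0,0,0,0,0,0,40]]])

```text
time_s: 39.0
tcp_pos: [0.4663, -0.3087, 0.11]
ee_rot: [[-0.001, 0.908, 0.419], [-0.003, 0.419, -0.908], [-1.0, -0.002, 0.002]]
force: [0.4, -0.0, -1.5]
grip_width: 0.0474
```

```bash

python3 -c "
from h import *
todo((.657,-.2137,.10),23,full=True)
"

```

```text
t 39.0 tcp [ 466.3 -308.7  110. ] jaw 24.79 j [ 10.  31.  26. 118. -22.  35.  76.] F [ 0.4 -0.  -1.5] w 47.4
turn rv [1.79 0.1  0.14] shift [ 10.  212.7 -12.9]
```

Request:
arm_command(deltas=[[[1.8,0,0,0,15,-1,40],[0,0,0,0,35,-2,40],[0,0,0,0,35,-2,40],[0,0,0,3,35,-2,40],[0,0,0,3,35,-2,40],[0,0,0,3,25,-2,40],[0,0,0,0,12,-1,40],[0,0,0,0,0,0,40],[0,0,0,0,0,0,40]]])

```text
time_s: 39.9
tcp_pos: [0.6385, -0.2225, 0.0993]
ee_rot: [[-0.009, 0.933, 0.359], [-0.003, 0.359, -0.933], [-1.0, -0.01, -0.001]]
force: [0.2, -1.0, -0.7]
grip_width: 0.0473
```

```bash

python3 -c "
from h import *
todo((.657,-.2137,.0848),23,full=True)
ap(113)
"

```

```text
t 39.9 tcp [ 638.5 -222.5   99.3] jaw 21.05 j [ -3.  40.  27. 103. -25.  44.  59.] F [ 0.2 -1.  -0.7] w 47.3
turn rv [-1.95 -0.07  0.56] shift [14.5 20.5 -0.9]
along mm 75.92695490375837 perp -20.360198807537625 fix perp in tool [-0.2 20.3 -0.7] all in tool [ -0.1  17.8 -76.6]
```

Request:
arm_command(deltas=[[[-1.9,0,0.5,5,10,0,40],[0,0,0,5,8,0,40],[0,0,0,3,0,0,40],[0,0,0,0,0,0,40],[0,0,0,0,0,0,40]]])

```text
time_s: 40.4
tcp_pos: [0.6512, -0.2197, 0.0854]
ee_rot: [[-0.004, 0.923, 0.384], [0.0, 0.384, -0.923], [-1.0, -0.004, -0.002]]
force: [-1.2, -0.2, -0.3]
grip_width: 0.0468
```

```bash

python3 -c "
from h import *
todo((.657,-.2137,.0848),23,full=True)
ap(113)
slotview('r1.png',.025,-.037-.012,305,150,85,75,8,zs=-1)
"

```

```text
t 40.4 tcp [ 651.2 -219.7   85.4] jaw 22.61 j [ -2.  41.  26. 102. -25.  43.  60.] F [-1.2 -0.2 -0.3] w 46.8
turn rv [-0.39 -0.1   0.22] shift [ 0.6  7.7 -3.3]
along mm 78.26121754622258 perp -7.584169171084311 fix perp in tool [-0.   7.6 -0.1] all in tool [  0.1   7.  -78.3]
```

View pics/r1.png

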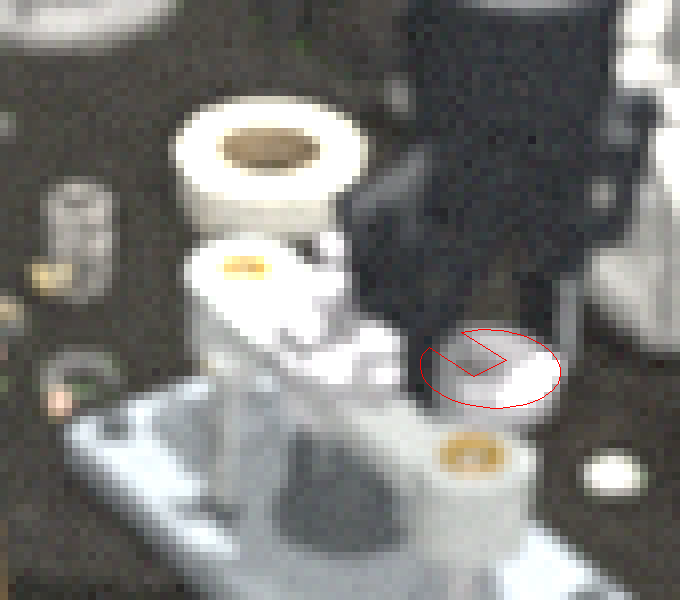

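Request:
arm_command(deltas=[[[-0.4,-0.1,0.2,0.6,4.5,0,40],[0,0,0,0,3,-5,40],[0,0,0,0,0,-10,40],[0,0,0,0,0,0,40],[0,0,0,0,0,0,40]]])

```text
time_s: 40.95
tcp_pos: [0.652, -0.2014, 0.0853]
ee_rot: [[0.0, 0.92, 0.391], [0.0, 0.391, -0.92], [-1.0, 0.0, -0.0]]
force: [-0.7, 0.5, -1.4]
grip_width: 0.0477
```

```bash

python3 -c "
from h import *
todo((.6276,-.1447,.0848),23,full=True)
ap(113)
"

```

```text
t 40.95 tcp [ 652.  -201.4   85.3] jaw 23.03 j [ -4.  41.  26. 103. -25.  42.  59.] F [-0.7  0.5 -1.4] w 47.7
turn rv [ 0.03 -0.   -0.01] shift [  0.5  -0.3 -61.7]
along mm 61.746389207061384 perp 0.2969492362749848 fix perp in tool [-0.  -0.3 -0. ] all in tool [  0.   -0.3 -61.7]
```

Request:
arm_command(deltas=[[[0,0,0,0.3,-0.3,-10,40],[0,0,0,0,0,-8,40],[0,0,0,0,0,0,40],[0,0,0,0,0,0,40]]])

```text
time_s: 41.35
tcp_pos: [0.6438, -0.1827, 0.085]
ee_rot: [[-0.0, 0.92, 0.392], [0.001, 0.392, -0.92], [-1.0, 0.0, -0.001]]
force: [-0.3, -0.5, -1.0]
grip_width: 0.0471
```

```bash

python3 -c "
from h import *
todo((.6276,-.1447,.0848),23,full=True)
slotview('r2.png',.025,-.037-.012,315,150,65,60,10,zs=-1)
"

```

```text
t 41.35 tcp [ 643.8 -182.7   85. ] jaw 23.08 j [ -5.  40.  26. 105. -25.  41.  58.] F [-0.3 -0.5 -1. ] w 47.1
turn rv [ 0.08 -0.03 -0.01] shift [  0.2  -0.  -41.3]
```

View pics/r2.png

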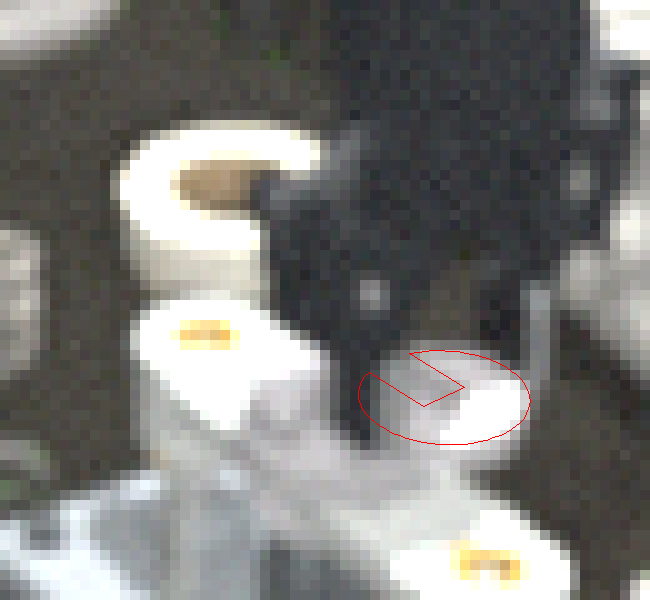

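Request:
arm_command(deltas=[[[0,0,0,0,0,-8,40],[0,0,0,0,0,-6,40],[0,0,0,0,0,0,40]]])

```text
time_s: 41.7
tcp_pos: [0.6379, -0.1693, 0.085]
ee_rot: [[-0.0, 0.92, 0.391], [0.001, 0.391, -0.92], [-1.0, 0.0, -0.001]]
force: [-0.0, 0.6, -0.3]
grip_width: 0.0473
```

```bash

python3 -c "
from h import *
todo((.6276,-.1447,.0848),23,full=True)
slotview('r3.png',.025,-.037-.012,315,150,65,60,10,zs=-1)
"

```

```text
t 41.7 tcp [ 637.9 -169.3   85. ] jaw 23.03 j [ -6.  39.  26. 106. -25.  41.  57.] F [-0.   0.6 -0.3] w 47.3
turn rv [ 0.03 -0.03 -0.01] shift [  0.2   0.1 -26.6]
```

View pics/r3.png

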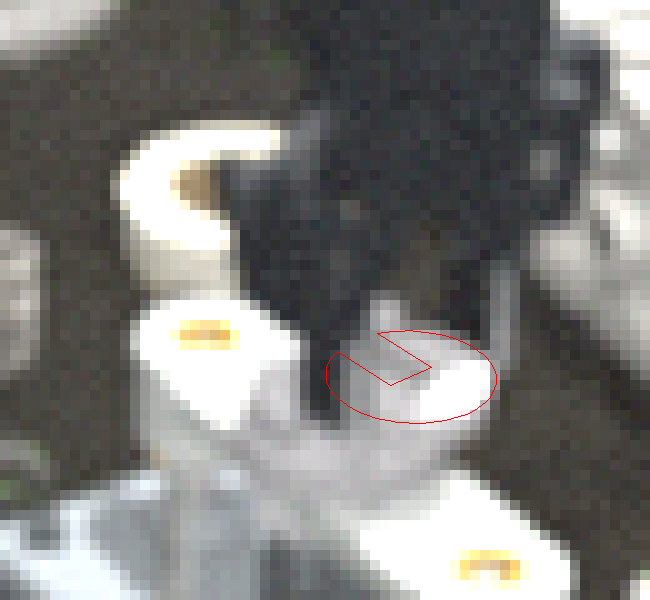

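Request:
arm_command(deltas=[[[0,0,0,0,0,-8,40],[0,0,0,0,0,-8,40],[0,0,0,0,0,-8,40],[0,0,0,0,0,0,40],[0,0,0,0,0,0,40]]])

```text
time_s: 42.25
tcp_pos: [0.6278, -0.1454, 0.0851]
ee_rot: [[0.0, 0.92, 0.391], [0.0, 0.391, -0.92], [-1.0, 0.0, -0.0]]
force: [0.5, -0.7, -1.0]
grip_width: 0.0474
```

```bash

python3 -c "
from h import *
todo((.6276,-.1447,.0813),23,full=True)
"

```

```text
t 42.25 tcp [ 627.8 -145.4   85.1] jaw 23.04 j [ -9.  38.  26. 108. -26.  39.  56.] F [ 0.5 -0.7 -1. ] w 47.4
turn rv [ 0.04 -0.   -0.02] shift [ 3.8  0.1 -0.8]
```

Request:
arm_command(deltas=[[[0,0,0,2.5,0,-0.5,40],[0,0,0,2,0,0,40],[0,0,0,0,0,0,40]]])

```text
time_s: 42.55
tcp_pos: [0.628, -0.1455, 0.0804]
ee_rot: [[0.001, 0.92, 0.391], [-0.001, 0.391, -0.92], [-1.0, 0.001, 0.001]]
force: [-0.4, 0.4, -0.9]
grip_width: 0.0474
```

Request:
arm_command(deltas=[[[0,0,0,1,0,0,40],[0,0,0,0,0,0,40]]])

```text
time_s: 42.75
tcp_pos: [0.6281, -0.1459, 0.0793]
ee_rot: [[0.001, 0.921, 0.39], [-0.0, 0.39, -0.921], [-1.0, 0.001, 0.001]]
force: [0.0, 1.0, -1.1]
grip_width: 0.0473
```

Request:
arm_command(deltas=[[[0,0,0,1,0,0,40],[0,0,0,0,0,0,40]]])

```text
time_s: 42.95
tcp_pos: [0.6282, -0.146, 0.0785]
ee_rot: [[0.001, 0.921, 0.39], [-0.0, 0.39, -0.921], [-1.0, 0.001, 0.001]]
force: [-0.1, 0.9, -0.5]
grip_width: 0.0473
```

```bash

python3 -c "
from h import *
todo((.6276,-.1447,.0793),23,full=True)
slotview('r4.png',.025,-.037-.012,315,150,65,60,10,zs=-1)
"

```

```text
t 42.95 tcp [ 628.2 -146.    78.5] jaw 22.97 j [ -8.  39.  26. 108. -26.  39.  56.] F [-0.1  0.9 -0.5] w 47.3
turn rv [-0.03  0.04 -0.06] shift [-0.8 -0.1 -1.4]
```

View pics/r4.png

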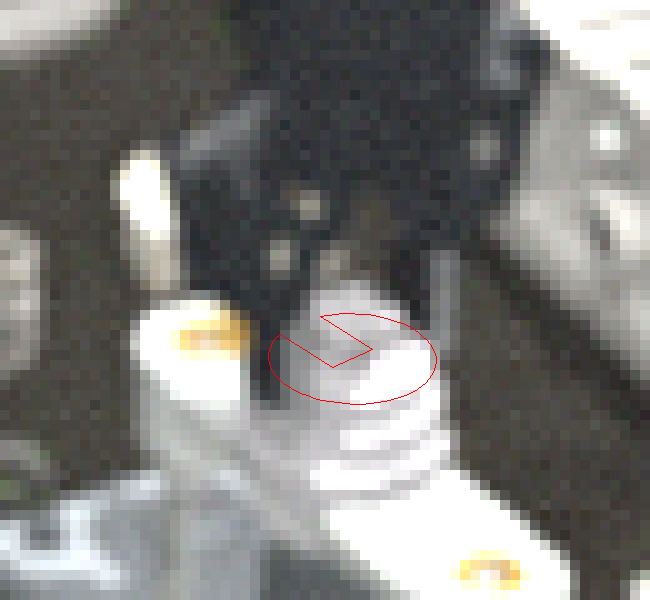

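Request:
arm_command(deltas=[[[0,0,0,0.5,0,0,58],[0,0,0,0,0,0,60],[0,0,0,0,0,0,60],[0,0,0,-10,0,0,60],[0,0,0,-30,0,0,60],[0,0,0,-40,0,0,60],[0,0,0,-40,0,0,60],[0,0,0,-20,0,0,60],[0,0,0,0,0,30,60],[0,0,0,0,0,40,60],[0,0,0,0,0,40,60],[0,0,0,0,0,30,60],[0,0,0,0,0,0,60]]])

```text
time_s: 44.3
tcp_pos: [0.6867, -0.2788, 0.2333]
ee_rot: [[0.01, 0.919, 0.394], [-0.003, 0.394, -0.919], [-1.0, 0.008, 0.007]]
force: [-0.6, -0.3, -0.1]
grip_width: 0.0601
```

```bash

python3 -c "
from h import *
todo((.6276,-.1447,.0793),23,full=True)
c=view('side','s1.png',315,385,150,210,gain=1,k=10,pts=False)
t=view('top','s2.png',280,360,130,200,gain=.8,k=8,pts=False)
S=np.array([.6276,-.1447]);im=cv2.imread('pics/s1.png')
for r,zt,mo in((.033,.1045,-6.8),(.029,.1165,-127),(.025,.1285,113)):
    th=np.radians(mo);a=np.linspace(np.arcsin(.008/r),2*np.pi-np.arcsin(.008/r),60)
    X=np.c_[S[0]+r*np.cos(th+a),S[1]+r*np.sin(th+a),np.full(60,zt)]
    q=((proj(c,X)-[315,150]+.5)*10).astype(int);cv2.polylines(im,[q.reshape(-1,1,2)],False,(0,0,255),1)
cv2.imwrite('pics/s1b.png',im)
"

```

```text
t 44.3 tcp [ 686.7 -278.8  233.3] jaw 23.19 j [ -1.  36.  31.  89. -21.  60.  59.] F [-0.6 -0.3 -0.1] w 60.1
turn rv [ 0.19  0.4  -0.45] shift [ 154.    -2.  -146.5]
```

View pics/s1.png

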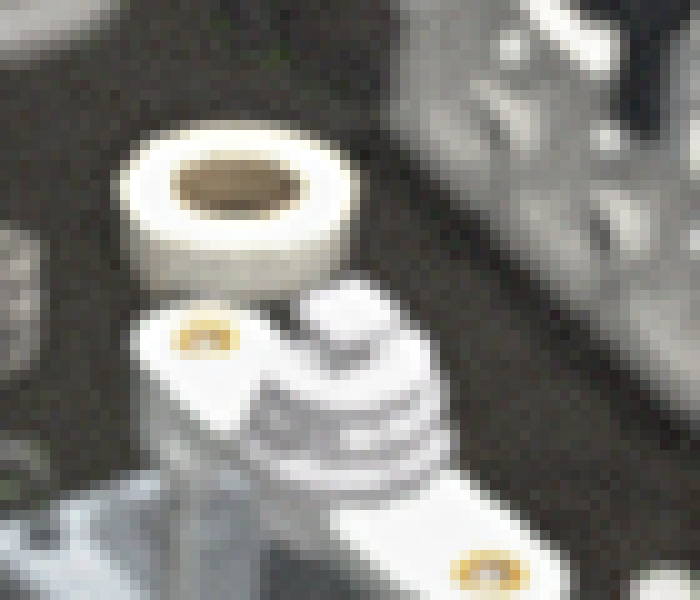

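View pics/s1b.png

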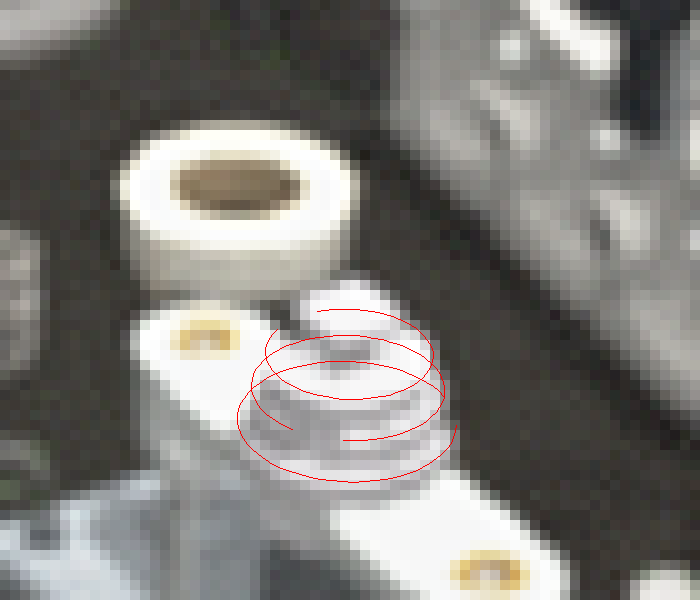

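View pics/s2.png

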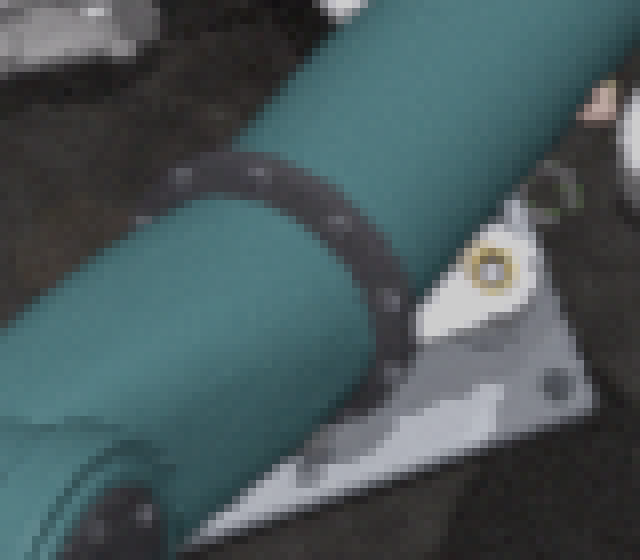

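```bash

python3 -c "
from h import *
s=env.observe();print(s['time_s'],s['force'],s['dq'].round(2))
c=camera('side');a=cv2.imread('pics/side0.png');b=c['img']
g=np.hstack([x[130:330,190:430] for x in(a,b)]);cv2.imwrite('pics/cmp.png',cv2.resize(g,None,fx=1.66,fy=1.66,interpolation=3))
"

```

```text
44.4 [0.61633131 0.44255172 0.20765568] [-1.67 -0.54 -1.81  1.68 -0.54  0.17 -0.05]
```

View pics/cmp.png

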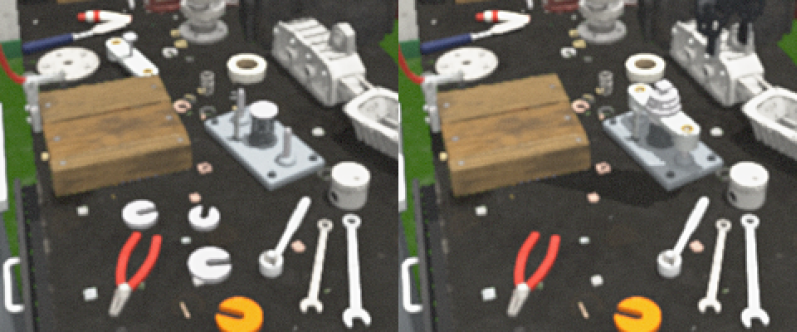

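Comparing the side views from the start and now, the bystanders and the orange look-alike are in the same places and the stack stands on the tester. The arm still has a small residual motion, so I will let it settle before handing in.

Request:
arm_command(deltas=[[[0,0,0,0,0,0,60],[0,0,0,0,0,0,60],[0,0,0,0,0,0,60],[0,0,0,0,0,0,60]]])

```text
time_s: 44.85
tcp_pos: [0.6861, -0.2653, 0.2322]
ee_rot: [[0.007, 0.915, 0.404], [0.007, 0.404, -0.915], [-1.0, 0.009, -0.004]]
force: [-1.0, -0.5, 0.5]
grip_width: 0.0602
```

```bash

python3 -c "
from h import *
from bench import hand_in
s=env.observe();print(s['time_s'],s['force'].round(1),s['dq'].round(2),s['tcp_pos'])
print(hand_in())
"

```

```text
44.85 [-1.  -0.5  0.5] [-0.67 -0.37 -0.28  0.39  0.07  0.07 -0.11] [ 0.68608695 -0.26532829  0.23220502]
the job is handed in; nothing more can be done
None
```

I set up the spring tester and handed the job in at 44.85 s of the 72 s allowed. The carrier sits over both pillars on the spring, with the large, medium and small weights on its stem in that order. I placed the slots at about -7°, -127° and +113°, which is 120° apart.

**Last checks:**
- **Stack:** In the side view it matched outlines drawn for those positions, with the spring down about 14 mm.
- **Bystanders:** Comparing the side view with the starting picture, the bystanders in that crop and the orange look-alike had not moved visibly.
- **Robot:** The gripper was open and clear of the stack, and the force reading was about zero.

**What disagreed or was not checked:**
- **Finger reach:** The real fingertips stood about 35–47 mm behind the reported TCP, depending on the opening. My first try at gripping the carrier's head therefore closed above it. I worked out the offset from the pictures and used it from then on.
- **Grip width:** The gripper read 1–3 mm less than the true sizes of the parts it held.
- **Top view:** The arm blocked the top camera's view of the finished stack, so only the side camera confirms it.
- **Joint range:** One joint came close to its limit while picking up the medium weight, at about 6.0° against 4.46°.

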